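# Rebalance the sample rotor and re-arm its drive

### The arm

A 7-joint arm with a two-finger parallel gripper is mounted at the origin on the work surface. World frame = base frame: x ahead of the robot, y to its left, z up, the work surface at z = 0. Lengths are in m, angles in rad, forces in N, time in s.
With the tool pointing down it reaches from about 0.425 to 0.875 m from the base axis. Payload 4.7 kg.
Tool frame: the origin (TCP) lies midway between the tips of the shut fingers; the grasp point (between the pads) lies 19 mm behind it (ctrl.grip_depth is the distance from the TCP to the grasp point, in m); z points along the fingers, y is the direction in which the jaws open and shut (so a half turn about z gives the same grasp; the last joint's range is limited). The gripper opens to 87 mm and grips with 3 to 60 N. Pads are 19 mm wide; open, the fingers measure 117 mm over their backs; the gripper's body (75 mm by 190 mm) begins 51 mm behind the grasp point.
Start: joints at [1.272, 0.321, -0.07, 1.45, 0.023, 1.371, -0.057], TCP at [0.2, -0.618, 0.223] pointing down, gripper open.
Joint ranges: [-2.86, 2.86], [-0.3, 2.09], [-1.38, 1.24], [0.06, 2.45], [-1.56, 4.7], [0.09, 2.05], [-2.69, 2.69]. Speed limits (rad/s): [2.57, 2.57, 3.14, 3.14, 3.14, 3.14, 3.14].

### API

Orientations are given as a rotation vector (axis times angle).
In Python, from bench import ctrl gives the robot as it stands. The module is installed in compiled form; this text tells all that it offers.
- The arm moves only by the shell command python3 -m inch 'ROWS' [FORCE]. ROWS is JSON, a list of rows, each a list of 5 numbers: the opening, from -1 (shut) to 1 (fully open), so that 0 is half open, then the shift along the tool's x, y, z in mm, then the turn about the tool's z in rad. In form: [[fingers, tx, ty, tz, twist], ...]. A call has 1 to 5 rows; each row shifts and turns the pose as measured when the row begins, along the tool's axes as they then stand; what a row does not reach is not made up. A row lasts 1/8 s, in which the tool goes at most 62.5 mm and 10.7 degrees, less where a joint would pass 70% of its speed; a pose out of reach is approached as far as the arm can. A call is refused whole if a number of a shift passes 62.5 or a number of a turn 0.188, either way. A call with a gripper value outside its range is refused whole. The fingers move at their own pace and stop on an object; FORCE is the grip in N (left out, the last holds). Time passes only in rows, so rows that do not move let the fingers close. It gives the time, the measured TCP pose, the force and the opening at its end, in the units of the state.
- ctrl.get_state(): the state, without advancing time (a new reading comes with each control period).
- ctrl.get_image(name): name is "scene" or "top" or "wrist"; returns a dict with "color" (400x640x3 uint8, red, green, blue), "range_z" (400x640 float32, m along the optical axis (not along the pixel's ray), 0 where there is no reading), "K" (3x3 intrinsics, pixels), "R" (3x3) and "t" (3): a world point X has camera coordinates R X + t. Camera axes: x right, y down, z forward; pixel columns grow to the right and rows downward; lengths in m; the calibration is good to about 2 mm. The wrist camera is an equidistant fisheye: a pixel r from the principal point sees the ray r / f radians off the axis. A picture is of the moment at which its call begins.
- ctrl.close_job(): hands the job in, once; it reports no verdict.
The state is a dict: "time": time; "joint_positions": joint angles; "qd": joint speeds; "joint_torque": joint torques, N m; "position": TCP position; "tool_rot": TCP orientation; "ft_force": force on the tool from outside, world axes, zero at the start; "torque": the same for the moment, N m; "grip_width": opening from 0.0 (shut) to 1.0 (fully open).
Only numpy, scipy, OpenCV 4.12 (cv2) and the standard library are available. Lean on these libraries where they do the work, as an engineer would, in place of code of your own. Each camera call takes 0.05 s, during which the arm holds its last target. There are 200 camera calls.

### The job

The sample rotor is loaded out of balance, like beside like: swap one tall canister with the short one beside it, so that the two tall ones stand opposite each other and the two short ones too, all four fully down in their nests; set them down upright, do not tip or drop them (the rubber mat is free for parking one). Only once the rotor is balanced, switch the drive rocker (second from the rotor in the guarded row of four, the only one off) fully on with the stylus from the stand, without switching the other rockers or touching any of them with the gripper. Put the stylus back in its stand, tip down as it was, and leave the meter, the tape roll and the screwdriver alone.

Things in the scene. Friction and masses are not known exactly. Their poses are not given: they have to be found in the camera images.
- rotor: Fixed round steel rotor, 220 mm across, 12 mm thick, on the drive unit; it is braked and does not turn, but stands at any angle. Origin on its axis at its underside, z up. Its upper face is 18 mm above the origin (78 mm above the bench). A hub nut, 32 mm across, stands 18 mm above that face. Four nests lie on a circle of 75 mm radius, 90 degrees apart.
- nest0 (a point): Middle of the floor of nest 0, level with the plate's upper face. Nests count round the rotor: 0 is opposite 2, 1 is opposite 3. Each nest is an aluminium collar 10 mm high, 49 mm across inside, its upper half flared outwards to guide a canister in (63 mm across outside at the rim); a canister (42 mm) stands in it with 3.5 mm to spare all round.
- nest1 (a point): Middle of the floor of nest 1, level with the plate's upper face. Nests count round the rotor: 0 is opposite 2, 1 is opposite 3. Each nest is an aluminium collar 10 mm high, 49 mm across inside, its upper half flared outwards to guide a canister in (63 mm across outside at the rim); a canister (42 mm) stands in it with 3.5 mm to spare all round.
- nest2 (a point): Middle of the floor of nest 2, level with the plate's upper face. Nests count round the rotor: 0 is opposite 2, 1 is opposite 3. Each nest is an aluminium collar 10 mm high, 49 mm across inside, its upper half flared outwards to guide a canister in (63 mm across outside at the rim); a canister (42 mm) stands in it with 3.5 mm to spare all round.
- nest3 (a point): Middle of the floor of nest 3, level with the plate's upper face. Nests count round the rotor: 0 is opposite 2, 1 is opposite 3. Each nest is an aluminium collar 10 mm high, 49 mm across inside, its upper half flared outwards to guide a canister in (63 mm across outside at the rim); a canister (42 mm) stands in it with 3.5 mm to spare all round.
- tall_a_mid (a point): Tall white plastic sample canister with a screw cap, a plain cylinder 42 mm in diameter and 86 mm high, 0.1 to 0.3 kg; this point is on its axis, half-way up (43 mm above its underside), z up along its axis. Starts standing in a nest; best gripped 5 to 10 mm above this point. Both tall ones are alike; either may be used.
- tall_b_mid (a point): Tall white plastic sample canister with a screw cap, a plain cylinder 42 mm in diameter and 86 mm high, 0.1 to 0.3 kg; this point is on its axis, half-way up (43 mm above its underside), z up along its axis. Starts standing in a nest; best gripped 5 to 10 mm above this point. Both tall ones are alike; either may be used.
- short_a_mid (a point): Short white plastic sample canister with a screw cap, a plain cylinder 42 mm in diameter and 58 mm high, 0.1 to 0.3 kg; this point is on its axis, half-way up (29 mm above its underside), z up along its axis. Starts standing in a nest; best gripped 5 to 10 mm above this point. Both short ones are alike; either may be used.
- short_b_mid (a point): Short white plastic sample canister with a screw cap, a plain cylinder 42 mm in diameter and 58 mm high, 0.1 to 0.3 kg; this point is on its axis, half-way up (29 mm above its underside), z up along its axis. Starts standing in a nest; best gripped 5 to 10 mm above this point. Both short ones are alike; either may be used.
- mat_top (a point): Middle of the upper face of a black rubber mat, 120 x 120 mm, 3 mm thick, fixed to the bench to one side of the drive unit (left or right); empty, a place to park a canister.
- drive_unit: Fixed aluminium drive unit with blue end cheeks. Origin on the rotor's axis at bench level; x points away from the robot, y to the left, z up (turned by up to 0.2 rad). The plinth under the rotor is 250 x 250 mm, 60 mm high; on its right (-y), from y = -125 to -270 mm, is a control deck 50 mm high with the guarded bank of four rockers.
- bank_top (a point): Middle of the top of the grey guard of the rocker bank, 70 mm above the bench; x and y as drive_unit. The guard is 46 mm in x and 76 mm in y; 4 mm walls divide it into four wells in a row along y, each 34 x 14 mm inside, 18 mm from the next, one black rocker sunk in each; the first is nearest the rotor (+y).
- rocker_drive (a joint): The drive rocker, second in the row counting from the rotor. Angle in rad: 0 = off (its far, +x end stands up), 0.52 = fully on (its far end pressed down). It is stiff and stays at whatever angle it is left, so press it right down to its stop; that takes about 3 N at the press point.
- rocker_drive_face (a point): Where to press the drive rocker: on the upper face of its far half (+x of drive_unit), the one with the white dash, 8.5 mm from the pivot. The rocker is 26 x 12 mm, its pivot 56 mm above the bench. When off this point is about 63 mm above the bench, 7 mm below the guard's top; pressed straight down it ends about 4.5 mm lower (0.52 rad).
- rocker_near (a joint): Another rocker of the bank, first counting from the rotor. Already on (about 0.52 rad); 0 would be off. To be left on.
- rocker_third (a joint): Another rocker of the bank, third counting from the rotor. Already on (about 0.52 rad); 0 would be off. To be left on.
- rocker_far (a joint): Another rocker of the bank, fourth counting from the rotor. Already on (about 0.52 rad); 0 would be off. To be left on.
- stand: Fixed stylus stand beside the drive unit (on the side without the mat): 70 x 70 x 10 mm dark base with an upright square aluminium tube, 22 mm outside, 16 mm inside, its open top 85 mm above the bench. Origin on the tube's axis at bench level. z up.
- stylus_grip (a point): Stylus, 135 mm long, 45 g, hanging upright, tip down, in the stand. This point, where to hold it, is on its axis 107 mm above the tip, on the black handle (14 mm thick, 75 to 135 mm above the tip); z up. Under the handle a collar, 24 mm across, 5 mm thick, rests on the stand's tube, its underside 70 mm above the tip; then an 8 mm shank. At home this point is 122 mm above the bench.
- stylus_tip (a point): The flat steel tip of the stylus, 5 mm across; the shank tapers to it over its last 10 mm.
- meter: Bystander: blue and black hand-held meter lying on the bench, about 130 x 48 x 34 mm. Origin under its middle. Leave alone.
- tape_roll: Bystander: roll of amber tape lying flat, 92 mm across, 20 mm high. Origin under its middle. Leave alone.
- screwdriver: Bystander: screwdriver with a black handle lying on the bench, 180 mm long. Leave alone.
Not all that is in view belongs to the job. Leave any pink look-alike of the part that bears tall_a_mid alone. Leave any pink look-alike of the part that bears short_b_mid alone.

How it is judged:
On the way, in this order (a step that is already met when the one before it is completed fails the run):
1. the rotor is balanced: tall opposite tall, short opposite short, all four down in their nests and released ((horizontal distance between tall_a_mid and nest0 below 0.0065 m or horizontal distance between tall_a_mid and nest1 below 0.0065 m or horizontal distance between tall_a_mid and nest2 below 0.0065 m or horizontal distance between tall_a_mid and nest3 below 0.0065 m) and z of each of tall_a_mid, tall_b_mid in the frame of rotor below 0.064 m and angle between each of tall_a_mid, tall_b_mid, short_a_mid, short_b_mid's own z axis and vertical below 0.06 rad and (horizontal distance between tall_b_mid and nest0 below 0.0065 m or horizontal distance between tall_b_mid and nest1 below 0.0065 m or horizontal distance between tall_b_mid and nest2 below 0.0065 m or horizontal distance between tall_b_mid and nest3 below 0.0065 m) and (horizontal distance between short_a_mid and nest0 below 0.0065 m or horizontal distance between short_a_mid and nest1 below 0.0065 m or horizontal distance between short_a_mid and nest2 below 0.0065 m or horizontal distance between short_a_mid and nest3 below 0.0065 m) and z of each of short_a_mid, short_b_mid in the frame of rotor below 0.05 m and (horizontal distance between short_b_mid and nest0 below 0.0065 m or horizontal distance between short_b_mid and nest1 below 0.0065 m or horizontal distance between short_b_mid and nest2 below 0.0065 m or horizontal distance between short_b_mid and nest3 below 0.0065 m) and horizontal distance between tall_a_mid and tall_b_mid above 0.135 m and horizontal distance between short_a_mid and short_b_mid above 0.135 m and contact force between the fingers and tall_a below 0.05 N and contact force between the fingers and tall_b below 0.05 N and contact force between the fingers and short_a below 0.05 N and contact force between the fingers and short_b below 0.05 N), for 0.2 s.
2. the drive rocker is on (value of joint rocker_drive above 0.38 rad), for 0.2 s.
At the end, for the whole second after the job is handed in: Tall canisters in opposite nests, short ones in the other two, each upright (0.06 rad), within 6.5 mm of its nest's middle and down within 3 mm; all four rockers on (over 0.38 rad); stylus upright in its stand, collar down within 4 mm; all at rest ((horizontal distance between tall_a_mid and nest0 below 0.0065 m or horizontal distance between tall_a_mid and nest1 below 0.0065 m or horizontal distance between tall_a_mid and nest2 below 0.0065 m or horizontal distance between tall_a_mid and nest3 below 0.0065 m) and z of each of tall_a_mid, tall_b_mid in the frame of rotor below 0.064 m and angle between each of tall_a_mid, tall_b_mid, short_a_mid, short_b_mid's own z axis and vertical below 0.06 rad and (horizontal distance between tall_b_mid and nest0 below 0.0065 m or horizontal distance between tall_b_mid and nest1 below 0.0065 m or horizontal distance between tall_b_mid and nest2 below 0.0065 m or horizontal distance between tall_b_mid and nest3 below 0.0065 m) and (horizontal distance between short_a_mid and nest0 below 0.0065 m or horizontal distance between short_a_mid and nest1 below 0.0065 m or horizontal distance between short_a_mid and nest2 below 0.0065 m or horizontal distance between short_a_mid and nest3 below 0.0065 m) and z of each of short_a_mid, short_b_mid in the frame of rotor below 0.05 m and (horizontal distance between short_b_mid and nest0 below 0.0065 m or horizontal distance between short_b_mid and nest1 below 0.0065 m or horizontal distance between short_b_mid and nest2 below 0.0065 m or horizontal distance between short_b_mid and nest3 below 0.0065 m) and horizontal distance between tall_a_mid and tall_b_mid above 0.135 m and horizontal distance between short_a_mid and short_b_mid above 0.135 m and value of joint each of rocker_near, rocker_drive, rocker_third, rocker_far above 0.38 rad and horizontal distance between stylus_grip and stand below 0.012 m and z of stylus_grip in the frame of stand below 0.126 m and angle between stylus_grip's own z axis and vertical below 0.12 rad and linear speed of each of stylus, tall_a, tall_b, short_a, short_b below 0.02 m/s); the robot touches nothing.
It fails at once if a canister is tipped by more than 0.5 rad (angle between any of tall_a_mid, tall_b_mid, short_a_mid, short_b_mid's own z axis and vertical above 0.5 rad).
It fails at once if a canister is dropped: it falls free for more than about 15 mm (touching nothing, over 0.55 m/s) ((contact force between tall_a and anything else below 0.01 N and linear speed of tall_a above 0.55 m/s) or (contact force between tall_b and anything else below 0.01 N and linear speed of tall_b above 0.55 m/s) or (contact force between short_a and anything else below 0.01 N and linear speed of short_a above 0.55 m/s) or (contact force between short_b and anything else below 0.01 N and linear speed of short_b above 0.55 m/s)).
It fails at once if the gripper or arm touches a rocker (contact force between any of the fingers, the arm and rocker_near above 0.3 N or contact force between any of the fingers, the arm and rocker_drive above 0.3 N or contact force between any of the fingers, the arm and rocker_third above 0.3 N or contact force between any of the fingers, the arm and rocker_far above 0.3 N).
It fails at once if another rocker is switched off (value of joint any of rocker_near, rocker_third, rocker_far below 0.3 rad).
It fails at once if a bystander is moved by more than 30 mm (distance of any of meter, tape_roll, screwdriver from where it was at the start of the episode above 0.03 m).
It also fails if it takes over 72 s, if anything falls off the work surface, if the arm or the gripper's body presses on something with over 40 N, if the wrist force passes 120 N, or if a joint passes its speed limit or range.

## Working session

There is one attempt and no reset: what is moved stays moved. The work goes in short steps, Python scripts to look and compute and a shell command to move; the robot and the scene stay as the last step left them, time stands still between calls to the robot, and variables do not carry over. Pictures are saved under pics/ and viewed, about 8 in all and at most 12, crops included, and the job is handed in when it is done.

```bash
mkdir -p pics
cat > h.py <<'E'
from bench import ctrl
import numpy as np, cv2
from scipy.spatial.transform import Rotation as Ro
def cloud(im):
    z=im["range_z"];v,u=np.mgrid[:400,:640];K=im["K"]
    P=np.stack([(u-K[0,2])/K[0,0]*z,(v-K[1,2])/K[1,1]*z,z],-1)
    W=(P-im["t"])@im["R"]; W[z==0]=np.nan
    return W
def st():
    s=ctrl.get_state();print(round(s["time"],2),np.round(s["position"],4),np.round(s["tool_rot"],3),np.round(s["ft_force"],1),round(s["grip_width"],3));return s
def goto(p,yaw=None):
    s=ctrl.get_state();R=Ro.from_rotvec(s["tool_rot"]).as_matrix()
    print("shift mm",np.round(R.T@(np.array(p)-s["position"])*1000,1),"yaw y-axis",round(np.arctan2(R[1,1],R[0,1]),3),"tilt",np.round(R[:,2],3))
E
python3 - <<'E'
from h import *
s=st();goto(s["position"])
for n in["top","scene"]:
    im=ctrl.get_image(n);np.savez("pics/"+n+"0.npz",**im)
    c=cv2.cvtColor(im["color"],cv2.COLOR_RGB2BGR)
    cv2.imwrite(f"pics/{n}0.png",c); print(n,im["K"][0,0],im["R"].round(2).tolist(),im["t"].round(3))
E
```

```text
0.0 [ 0.1998 -0.618   0.2215] [-3.101e+00 -4.890e-01  1.000e-03] [ 0.1  0.2 -0.5] 1.0
shift mm [0. 0. 0.] yaw y-axis -1.258 tilt [-0.001  0.002 -1.   ]
top 518.4544773821603 [[-0.02, -1.0, 0.01], [-1.0, 0.02, -0.08], [0.08, -0.02, -1.0]] [0.004 0.61  1.617]
scene 407.56341205842034 [[-0.38, 0.93, -0.01], [0.55, 0.22, -0.8], [-0.74, -0.31, -0.6]] [ 0.221 -0.271  1.743]
```

View pics/top0.png

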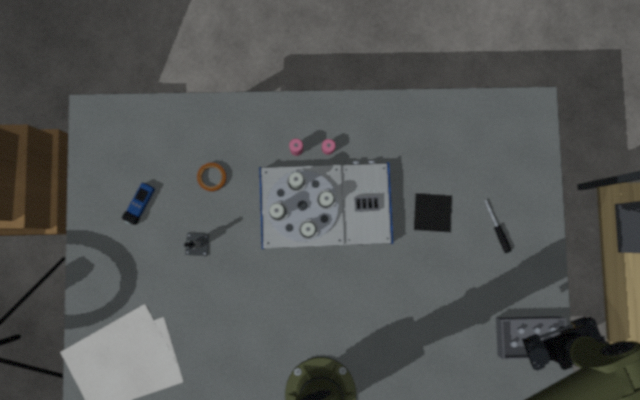

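View pics/scene0.png

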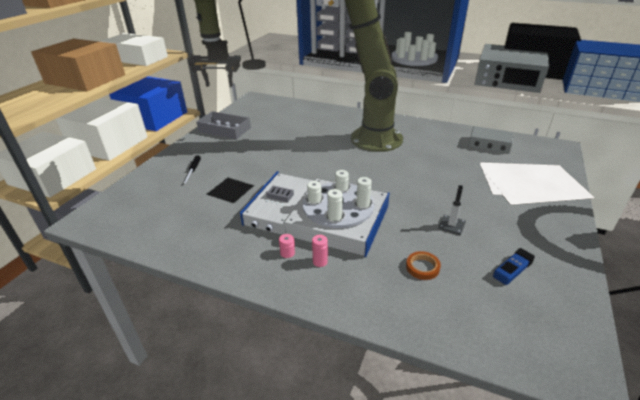

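The top view shows four white canisters at about (296,180), (326,199), (277,211) and (308,229). The mat is at (433,212), the bank at (368,202), the stand at (197,243), and the pink look-alikes at (296,146) and (329,146). I'll measure them by range.

Run:
```python
from h import *
im=dict(np.load("pics/top0.npz"));W=cloud(im)
for n,(u,v) in dict(c1=(296,180),c2=(326,199),c3=(277,211),c4=(308,229),hub=(302,205)).items():
    p=W[v-12:v+13,u-12:u+13].reshape(-1,3); zt=np.nanmax(p[:,2]) if n!='hub' else .1
    q=W[v-3:v+4,u-3:u+4].reshape(-1,3);zt=np.nanmedian(q[:,2])
    q=p[abs(p[:,2]-zt)<.006]; print(n,len(q),np.nanmedian(q,0).round(4),((np.nanmax(q,0)+np.nanmin(q,0))/2).round(4),np.ptp(q,0).round(3))
hsv=cv2.cvtColor(im["color"],cv2.COLOR_RGB2HSV)
m=np.zeros((400,640),bool);m[185:240,405:460]=1
m&=(hsv[...,2]<45); print("mat",m.sum(),np.nanmedian(W[m],0).round(4),np.nanmin(W[m],0).round(3),np.nanmax(W[m],0).round(3))
b=cv2.inRange(hsv,(105,120,40),(125,255,255))>0
for u0,u1 in((255,270),(383,398)):
    m=b.copy();m[:,:u0]=0;m[:,u1:]=0;q=W[m];q=q[q[:,2]>.02];d=np.linalg.svd(q[:,:2]-q[:,:2].mean(0))[2][0]; print("cheek",len(q),q.mean(0).round(4),np.arctan2(d[1],d[0]).round(3))
q=W[225:262,180:215].reshape(-1,3);
for lo,hi in((.005,.03),(.07,.1),(.12,.17)):
    k=q[(q[:,2]>lo)&(q[:,2]<hi)]; print("stand",lo,len(k),np.nanmedian(k,0).round(4),((k.max(0)+k.min(0))/2).round(4) if len(k) else 0)
print("bank",W[195:210,352:384:4,2].round(3)[::7].tolist(),W[202,368])
c=cv2.cvtColor(im["color"],cv2.COLOR_RGB2BGR)
cv2.imwrite("pics/topcrop.png",cv2.resize(c[160:260,180:400],None,fx=3.6,fy=3.6,interpolation=cv2.INTER_CUBIC))
```

```text
c1 142 [0.6541 0.06   0.1629] [0.6533 0.0601 0.1628] [0.039 0.041 0.012]
c2 138 [ 0.5965 -0.0283  0.1348] [ 0.5968 -0.0284  0.1346] [0.041 0.039 0.011]
c3 147 [0.5625 0.1166 0.1631] [0.5625 0.1178 0.1632] [0.041 0.038 0.012]
c4 143 [0.5065 0.0281 0.1341] [0.5078 0.0266 0.1338] [0.038 0.038 0.012]
hub 63 [0.5801 0.0423 0.0949] [0.5801 0.0437 0.0953] [0.03  0.027 0.011]
mat 1236 [ 0.5552 -0.3723  0.0019] [ 0.497 -0.431 -0.013] [ 0.615 -0.313  0.013]
cheek 1 [0.5415 0.173  0.06  ] 0.0
cheek 95 [ 0.5891 -0.2286  0.0549] -3.123
stand 0.005 368 [0.4713 0.3747 0.0096] [0.4721 0.3849 0.0166]
stand 0.07 44 [0.469  0.3744 0.0866] [0.4676 0.3808 0.0848]
stand 0.12 29 [0.4695 0.3801 0.1451] [0.4695 0.3821 0.1377]
bank [[0.054, 0.046, 0.048, 0.048, 0.047, nan, 0.049, 0.054], [0.046, 0.073, 0.055, 0.06, 0.054, 0.056, 0.051, 0.04], [0.049, 0.071, 0.068, 0.074, 0.076, 0.065, 0.071, 0.054]] [ 0.58814158 -0.15972802  0.05376736]
```

View pics/topcrop.png

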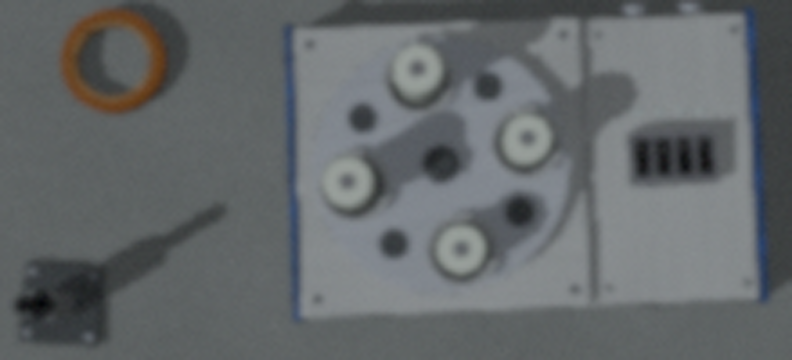

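```bash
python3 -m inch '[[1,55,0,0,-0.184],[1,55,0,0,-0.184],[1,55,0,0,-0.184],[1,55,0,0,-0.184],[1,55,0,0,-0.184]]' 20 && python3 -m inch '[[1,55,0,0,-0.184],[1,55,0,0,-0.184],[1,55,0,0,-0.184],[1,55,0,0,-0.1]]'
python3 - <<'E'
from h import *
st();goto([.597,-.0283,.22])
E
```

```text
time: 0.72
position: [0.4046, -0.449, 0.2171]
tool_rot: [-2.548, -1.827, 0.004]
ft_force: [0.6, 0.2, 0.2]
grip_width: 0.999
time: 1.23
position: [0.4169, -0.2245, 0.216]
tool_rot: [-1.805, -2.56, -0.004]
ft_force: [0.7, 0.9, 0.8]
grip_width: 0.999
1.23 [ 0.4169 -0.2245  0.216 ] [-1.805 -2.56  -0.004] [0.7 0.9 0.8] 0.999
shift mm [124.3 235.5  -3.7] yaw y-axis 0.343 tilt [-0.006  0.008 -1.   ]
```

```bash
python3 -m inch '[[1,25,48,-4,0.13],[1,25,48,0,0],[1,25,48,0,0],[1,22,48,0,0],[1,0,0,0,0]]'
python3 - <<'E'
from h import *
st();goto([.597,-.0283,.22])
im=ctrl.get_image("wrist");np.savez("pics/w1.npz",**im);cv2.imwrite("pics/w1.png",cv2.cvtColor(im["color"],cv2.COLOR_RGB2BGR))
print(im["K"],im["R"].round(3).tolist(),(-im["R"].T@im["t"]).round(4))
E
```

```text
time: 1.85
position: [0.5801, -0.0754, 0.2175]
tool_rot: [-1.966, -2.435, 0.003]
ft_force: [-0.9, 0.4, -0.3]
grip_width: 1.003
1.85 [ 0.5801 -0.0754  0.2175] [-1.966 -2.435  0.003] [-0.9  0.4 -0.3] 1.003
shift mm [42.5 26.5 -2.4] yaw y-axis 0.213 tilt [-0.01   0.006 -1.   ]
[[309.70691629   0.         312.09761897]
 [  0.         309.70691629 196.27972666]
 [  0.           0.           1.        ]] [[0.977, 0.212, -0.008], [0.207, -0.942, 0.263], [0.048, -0.259, -0.965]] [ 0.5661 -0.0039  0.3814]
```

View pics/w1.png

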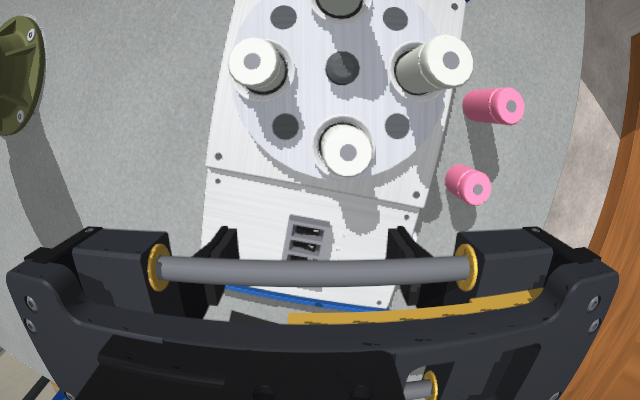

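The wrist view is sharp. The caps are at (347,152) for c2 short, (451,61) for c1 tall and (252,61) for c4 short, with the hub at (342,68). I'll intersect those pixels with the known heights.

```bash
cat >> h.py <<'E'
def fish(im,u,v,z):
    K=im["K"];d=np.array([u-K[0,2],v-K[1,2]]);r=np.hypot(*d);a=r/K[0,0]
    ray=np.array([*(d/r*np.sin(a)),np.cos(a)])@im["R"]; c=-im["R"].T@im["t"]
    return c+ray*(z-c[2])/ray[2]
def unfish(im,X):
    p=im["R"]@np.array(X)+im["t"];r=np.hypot(p[0],p[1]);a=np.arctan2(r,p[2])
    return im["K"][:2,2]+p[:2]/r*a*im["K"][0,0]
E
python3 - <<'E'
from h import *
im=dict(np.load("pics/w1.npz"))
for n,u,v,z in(("c2",347.5,152.5,.136),("c1",451,61,.164),("c4",252,61,.136),("hub",342,67,.096)): print(n,fish(im,u,v,z).round(4))
c=cv2.cvtColor(im["color"],cv2.COLOR_RGB2BGR)
cv2.imwrite("pics/w1c.png",cv2.resize(c[0:300,190:490],None,fx=2,fy=2,interpolation=cv2.INTER_CUBIC)[:600])
E
```

```text
c2 [ 0.5982 -0.0283  0.136 ]
c1 [0.6548 0.0605 0.164 ]
c4 [0.5084 0.0283 0.136 ]
hub [0.581  0.0441 0.096 ]
```

```bash
python3 -m inch '[[1,42,27,0,0],[1,0,0,0,0]]'
python3 - <<'E'
from h import *
st();goto([.598,-.0285,.098])
E
```

```text
time: 2.15
position: [0.5954, -0.0331, 0.2168]
tool_rot: [-1.974, -2.429, 0.011]
ft_force: [-0.3, -0.1, -0.2]
grip_width: 0.999
2.15 [ 0.5954 -0.0331  0.2168] [-1.974 -2.429  0.011] [-0.3 -0.1 -0.2] 0.999
shift mm [  3.4   5.  118.8] yaw y-axis 0.206 tilt [-0.013  0.002 -1.   ]
```

```bash
python3 -m inch '[[1,4,6,40,0],[1,0,0,40,0],[1,0,0,30,0],[1,0,0,0,0]]'
python3 - <<'E'
from h import *
st();goto([.598,-.0285,.098])
E
```

```text
time: 2.65
position: [0.5963, -0.0367, 0.1044]
tool_rot: [-1.987, -2.423, 0.02]
ft_force: [-0.1, -0.2, 0.4]
grip_width: 0.998
2.65 [ 0.5963 -0.0367  0.1044] [-1.987 -2.423  0.02 ] [-0.1 -0.2  0.4] 0.998
shift mm [7.7 3.4 6.4] yaw y-axis 0.197 tilt [-0.014 -0.005 -1.   ]
```

```bash
python3 -m inch '[[1,8,3,6,0],[1,1,0,0,0]]'
python3 - <<'E'
from h import *
st();goto([.598,-.0285,.098])
E
```

```text
time: 2.9
position: [0.5983, -0.0286, 0.1006]
tool_rot: [-1.992, -2.423, 0.019]
ft_force: [-0.9, 1.5, 0.4]
grip_width: 0.999
2.9 [ 0.5983 -0.0286  0.1006] [-1.992 -2.423  0.019] [-0.9  1.5  0.4] 0.999
shift mm [ 0.1 -0.2  2.6] yaw y-axis 0.195 tilt [-0.011 -0.007 -1.   ]
```

```bash
python3 -m inch '[[1,0,0,3,0],[-1,0,0,0,0],[-1,0,0,0,0],[-1,0,0,0,0],[-1,0,0,0,0]]' 25; python3 -m inch '[[-1,0,0,0,0],[-1,0,0,-20,0],[-1,0,0,0,0]]'
python3 - <<'E'
from h import *
st();goto([.598,-.0285,.098])
E
```

```text
time: 3.52
position: [0.5999, -0.0286, 0.1]
tool_rot: [-1.994, -2.427, 0.016]
ft_force: [0.5, 0.7, -0.3]
grip_width: 0.63
time: 3.9
position: [0.6002, -0.0283, 0.1214]
tool_rot: [-1.994, -2.427, 0.016]
ft_force: [-0.1, -0.7, -1.0]
grip_width: 0.478
3.9 [ 0.6002 -0.0283  0.1214] [-1.994 -2.427  0.016] [-0.1 -0.7 -1. ] 0.478
shift mm [ 0.4 -2.  23.4] yaw y-axis 0.195 tilt [-0.007 -0.007 -1.   ]
```

```bash
python3 -m inch '[[-1,0,0,-25,0],[-1,0,0,-20,0],[-1,-30,-10,0,0],[-1,-50,-16,0,0],[-1,-55,-18,0,0]]'; python3 -m inch '[[-1,-55,-18,0,0],[-1,-55,-18,0,0],[-1,-40,-14,0,0],[-1,-20,-10,0,0],[-1,0,0,0,0]]'
python3 - <<'E'
from h import *
st();goto([.555,-.372,.03])
E
```

```text
time: 4.53
position: [0.5849, -0.1646, 0.1713]
tool_rot: [1.979, 2.44, -0.011]
ft_force: [1.3, 0.3, -1.5]
grip_width: 0.476
time: 5.15
position: [0.5575, -0.3545, 0.1734]
tool_rot: [1.988, 2.431, -0.014]
ft_force: [0.0, 0.9, -0.7]
grip_width: 0.477
5.15 [ 0.5575 -0.3545  0.1734] [ 1.988  2.431 -0.014] [ 0.   0.9 -0.7] 0.477
shift mm [-15.8  -5.  143.5] yaw y-axis 0.2 tilt [-0.005 -0.007 -1.   ]
```

```bash
python3 -m inch '[[-1,-16,-4,40,0],[-1,0,0,50,0],[-1,0,0,35,0],[-1,0,0,5,0],[-1,0,0,0,0]]'
python3 - <<'E'
from h import *
st();goto([.555,-.372,.025])
im=ctrl.get_image("wrist");np.savez("pics/w2.npz",**im);cv2.imwrite("pics/w2.png",cv2.cvtColor(im["color"],cv2.COLOR_RGB2BGR))
E
```

```text
time: 5.78
position: [0.564, -0.3584, 0.0447]
tool_rot: [1.968, 2.444, -0.0]
ft_force: [0.7, 0.2, -0.7]
grip_width: 0.476
5.78 [ 0.564  -0.3584  0.0447] [ 1.968  2.444 -0.   ] [ 0.7  0.2 -0.7] 0.476
shift mm [-11.3 -11.8  19.7] yaw y-axis 0.215 tilt [ 0.003 -0.002 -1.   ]
```

```bash
python3 -m inch '[[-1,-8,-6,12,0],[-1,0,0,3,0],[-1,0,0,2,0]]'; python3 -m inch '[[-1,0,0,2,0],[-1,0,0,2,0]]';python3 -m inch '[[-1,0,0,2,0],[-1,0,0,0,0]]'
```

```text
time: 6.2
position: [0.5619, -0.3694, 0.0309]
tool_rot: [1.964, 2.439, 0.0]
ft_force: [-0.2, 0.5, -0.9]
grip_width: 0.48
time: 6.45
position: [0.5622, -0.37, 0.0281]
tool_rot: [1.965, 2.438, -0.0]
ft_force: [-3.4, 1.8, 10.9]
grip_width: 0.478
time: 6.7
position: [0.5626, -0.37, 0.0288]
tool_rot: [1.964, 2.437, -0.002]
ft_force: [0.4, 0.3, -1.1]
grip_width: 0.475
```

```bash
python3 -m inch '[[-1,0,0,2.5,0],[0.3,0,0,0,0],[0.3,0,0,0,0],[0.3,0,0,0,0]]'; python3 -m inch '[[0.3,0,0,-30,0],[0.3,0,0,-50,0],[0.3,0,0,-50,0],[0.3,0,0,-10,0],[0.3,0,0,0,0]]'
python3 - <<'E'
from h import *
st();goto([.6545,.0605,.2])
im=ctrl.get_image("wrist");np.savez("pics/w2.npz",**im);cv2.imwrite("pics/w2.png",cv2.cvtColor(im["color"],cv2.COLOR_RGB2BGR))
E
```

```text
time: 7.2
position: [0.5637, -0.3705, 0.0281]
tool_rot: [1.963, 2.435, -0.002]
ft_force: [0.3, -0.6, -0.3]
grip_width: 0.636
time: 7.82
position: [0.5609, -0.3685, 0.1683]
tool_rot: [1.966, 2.44, -0.002]
ft_force: [0.0, 0.2, 0.4]
grip_width: 0.65
7.83 [ 0.5609 -0.3685  0.1683] [ 1.966e+00  2.440e+00 -2.000e-03] [0.  0.2 0.4] 0.65
shift mm [399.1 182.8 -33.8] yaw y-axis 0.214 tilt [ 0.006 -0.006 -1.   ]
```

View pics/w2.png

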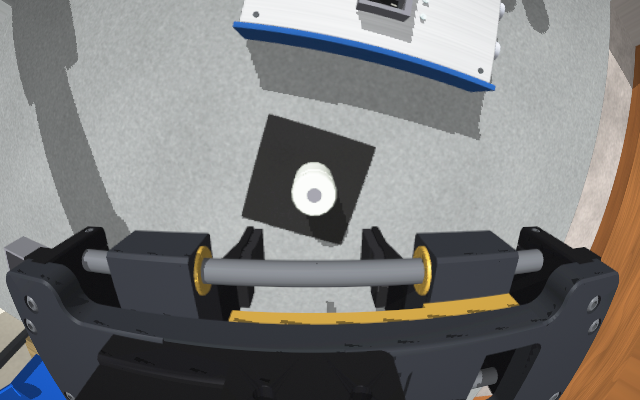

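The short canister stands upright on the mat, with its cap at (314,195). Next I fetch tall c1.

```bash
python3 -m inch '[[1,20,9,-50,0],[1,55,25,0,0],[1,58,27,0,0],[1,58,27,0,0],[1,58,27,0,0]]'; python3 -m inch '[[1,58,27,0,0],[1,50,22,0,0],[1,30,15,0,0],[1,0,0,0,0]]'
python3 - <<'E'
from h import *
im=dict(np.load("pics/w2.npz"));print("short on mat",fish(im,314,195,.061).round(4))
st();goto([.6545,.0605,.110])
E
```

```text
time: 8.5
position: [0.6155, -0.1067, 0.2066]
tool_rot: [-1.986, -2.427, 0.011]
ft_force: [0.6, -0.8, -0.4]
grip_width: 0.985
time: 9.0
position: [0.6468, 0.0508, 0.1974]
tool_rot: [-1.964, -2.428, 0.017]
ft_force: [-0.4, -1.0, -0.3]
grip_width: 1.002
short on mat [ 0.5636 -0.3696  0.061 ]
9.0 [0.6468 0.0508 0.1974] [-1.964 -2.428  0.017] [-0.4 -1.  -0.3] 1.002
shift mm [ 7.3 11.4 87.2] yaw y-axis 0.21 tilt [-0.021  0.003 -1.   ]
```

```bash
python3 -m inch '[[1,8,11,0,0],[1,0,1,30,0],[1,0,1,35,0],[1,0,0,15,0],[1,0,0,0,0]]'
python3 - <<'E'
from h import *
st();goto([.6545,.0605,.111])
E
```

```text
time: 9.62
position: [0.6573, 0.0555, 0.1114]
tool_rot: [-1.974, -2.419, 0.024]
ft_force: [0.2, -0.6, -0.3]
grip_width: 0.996
9.62 [0.6573 0.0555 0.1114] [-1.974 -2.419  0.024] [ 0.2 -0.6 -0.3] 0.996
shift mm [ 5.4 -1.8  0.5] yaw y-axis 0.202 tilt [-0.025  0.    -1.   ]
```

```bash
python3 -m inch '[[1,6,-2,0,0],[-1,0,0,0,0],[-1,0,0,0,0],[-1,0,0,0,0],[-1,0,0,0,0]]'; python3 -m inch '[[-1,0,0,0,0],[-1,0,0,0,0]]'; python3 -m inch '[[-1,0,0,-20,0],[-1,0,0,-25,0],[-1,0,0,-20,0],[-1,0,0,0,0]]'
python3 - <<'E'
from h import *
st();goto([.598,-.0288,.15])
E
```

```text
time: 10.25
position: [0.6564, 0.0614, 0.1159]
tool_rot: [-1.978, -2.422, 0.018]
ft_force: [0.1, 0.1, -0.1]
grip_width: 0.626
time: 10.5
position: [0.6563, 0.0614, 0.116]
tool_rot: [-1.978, -2.422, 0.018]
ft_force: [-1.7, -0.4, -1.0]
grip_width: 0.478
time: 11.0
position: [0.6579, 0.0615, 0.1853]
tool_rot: [-1.979, -2.422, 0.017]
ft_force: [0.5, 0.4, -1.5]
grip_width: 0.476
11.0 [0.6579 0.0615 0.1853] [-1.979 -2.422  0.017] [ 0.5  0.4 -1.5] 0.476
shift mm [-76.7 -76.   36.3] yaw y-axis 0.201 tilt [-0.018  0.001 -1.   ]
```

```bash
python3 -m inch '[[-1,-30,-30,0,0],[-1,-35,-35,0,0],[-1,-12,-12,0,0],[-1,0,0,0,0]]'
python3 - <<'E'
from h import *
st();goto([.598,-.0288,.118])
im=ctrl.get_image("wrist");np.savez("pics/w3.npz",**im);cv2.imwrite("pics/w3.png",cv2.cvtColor(im["color"],cv2.COLOR_RGB2BGR))
E
```

```text
time: 11.5
position: [0.5956, -0.0302, 0.1843]
tool_rot: [-1.974, -2.422, 0.017]
ft_force: [1.0, -0.2, -0.8]
grip_width: 0.477
11.5 [ 0.5956 -0.0302  0.1843] [-1.974 -2.422  0.017] [ 1.  -0.2 -0.8] 0.477
shift mm [ 0.5  3.9 66.2] yaw y-axis 0.203 tilt [-0.02   0.002 -1.   ]
```

View pics/w3.png

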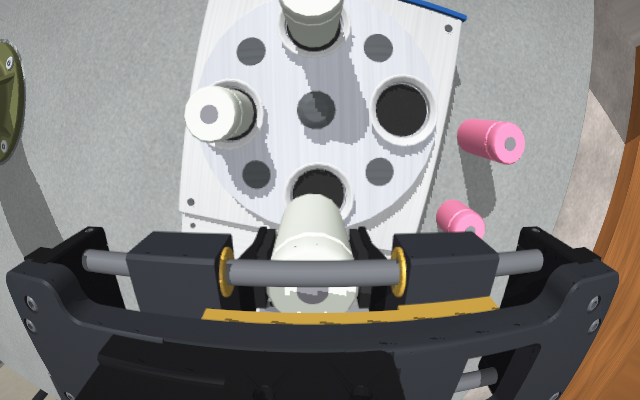

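The tall canister is gripped. Nest c1 is open at about (402,108), nest c2 shows at about (318,190) behind the canister, and the hub is at (317,110).

Run:
```python
from h import *
im=dict(np.load("pics/w3.npz"))
print("nest1 rim",fish(im,403,109.5,.088),"floor",fish(im,402,109.5,.078),"hub",fish(im,316.5,110,.096))
for r,z in((.0315,.088),(.0245,.083)):
  for X in([.598,-.0288],[.6545,.0605]):
    print(r,[unfish(im,[X[0]+r*np.cos(a),X[1]+r*np.sin(a),z]).round().tolist() for a in np.arange(4)*np.pi/2+.2])
```

```text
nest1 rim [0.65353728 0.06181756 0.088     ] floor [0.65532188 0.06234082 0.078     ] hub [0.58220386 0.04440018 0.096     ]
0.0315 [[353.0, 198.0], [317.0, 161.0], [281.0, 197.0], [317.0, 231.0]]
0.0315 [[438.0, 114.0], [404.0, 75.0], [368.0, 110.0], [402.0, 148.0]]
0.0245 [[345.0, 196.0], [317.0, 168.0], [290.0, 195.0], [317.0, 222.0]]
0.0245 [[428.0, 113.0], [403.0, 83.0], [375.0, 110.0], [401.0, 139.0]]
```

```bash
python3 -m inch '[[-1,0,4,15,0],[-1,0,0,20,0],[-1,0,0,0,0]]'
python3 - <<'E'
from h import *
st();goto([.598,-.0288,.118])
E
```

```text
time: 11.92
position: [0.6008, -0.0226, 0.1462]
tool_rot: [-1.963, -2.428, 0.011]
ft_force: [-0.2, 0.5, -1.1]
grip_width: 0.478
11.93 [ 0.6008 -0.0226  0.1462] [-1.963 -2.428  0.011] [-0.2  0.5 -1.1] 0.478
shift mm [-5.7 -3.5 28.3] yaw y-axis 0.211 tilt [-0.019  0.007 -1.   ]
```

```bash
python3 -m inch '[[-1,-6,-3,0,0],[-1,0,0,8,0],[-1,0,0,0,0]]'
python3 - <<'E'
from h import *
st();goto([.598,-.0288,.118])
E
```

```text
time: 12.3
position: [0.5999, -0.0277, 0.1382]
tool_rot: [-1.961, -2.43, 0.009]
ft_force: [-0.2, 0.4, -0.9]
grip_width: 0.476
12.3 [ 0.5999 -0.0277  0.1382] [-1.961 -2.43   0.009] [-0.2  0.4 -0.9] 0.476
shift mm [-0.9 -1.8 20.2] yaw y-axis 0.213 tilt [-0.018  0.008 -1.   ]
```

```bash
python3 -m inch '[[-1,-1,-2,6,0],[-1,-1,0,5,0],[-1,0,0,0,0]]'
python3 - <<'E'
from h import *
st();goto([.598,-.0288,.118])
E
```

```text
time: 12.68
position: [0.5983, -0.0304, 0.1269]
tool_rot: [-1.962, -2.431, 0.008]
ft_force: [-0.6, 0.4, -1.3]
grip_width: 0.479
12.68 [ 0.5983 -0.0304  0.1269] [-1.962 -2.431  0.008] [-0.6  0.4 -1.3] 0.479
shift mm [1.5 0.1 9. ] yaw y-axis 0.213 tilt [-0.017  0.007 -1.   ]
```

```bash
python3 -m inch '[[-1,1,0,4,0],[-1,0,0,3,0],[-1,0,0,2,0]]'; python3 -m inch '[[-1,0,0,2,0],[-1,0,0,0,0]]'
```

```text
time: 13.05
position: [0.5982, -0.0292, 0.1177]
tool_rot: [-1.962, -2.431, 0.007]
ft_force: [0.4, -0.1, -1.3]
grip_width: 0.479
time: 13.3
position: [0.5984, -0.0291, 0.116]
tool_rot: [-1.962, -2.431, 0.007]
ft_force: [-0.4, -0.7, -1.2]
grip_width: 0.477
```

```bash
python3 -m inch '[[-1,0,0,2,0],[-1,0,0,0,0]]'; python3 -m inch '[[-1,0,0,2,0]]'
```

```text
time: 13.55
position: [0.5987, -0.029, 0.1163]
tool_rot: [-1.963, -2.432, 0.008]
ft_force: [0.2, -0.4, -1.8]
grip_width: 0.478
time: 13.68
position: [0.5989, -0.029, 0.1158]
tool_rot: [-1.964, -2.433, 0.008]
ft_force: [-5.4, -0.2, 14.7]
grip_width: 0.477
```

```bash
python3 -m inch '[[0.4,0,0,0,0],[0.4,0,0,0,0],[0.4,0,0,0,0],[0.4,0,0,0,0]]'; python3 -m inch '[[0.4,0,0,-25,0],[0.4,0,0,-40,0],[0.4,0,0,-25,0],[0.4,0,0,0,0]]'
python3 - <<'E'
from h import *
st();goto([.5636,-.3696,.12])
im=ctrl.get_image("wrist");np.savez("pics/w4.npz",**im);cv2.imwrite("pics/w4.png",cv2.cvtColor(im["color"],cv2.COLOR_RGB2BGR))
E
```

```text
time: 14.18
position: [0.5993, -0.029, 0.1154]
tool_rot: [-1.964, -2.433, 0.007]
ft_force: [0.6, -0.9, 0.4]
grip_width: 0.695
time: 14.68
position: [0.5999, -0.0296, 0.2062]
tool_rot: [-1.962, -2.431, 0.008]
ft_force: [0.3, -0.1, -0.0]
grip_width: 0.699
14.68 [ 0.5999 -0.0296  0.2062] [-1.962 -2.431  0.008] [ 0.3 -0.1 -0. ] 0.699
shift mm [-325.5 -106.    84.5] yaw y-axis 0.213 tilt [-0.017  0.007 -1.   ]
```

View pics/w4.png

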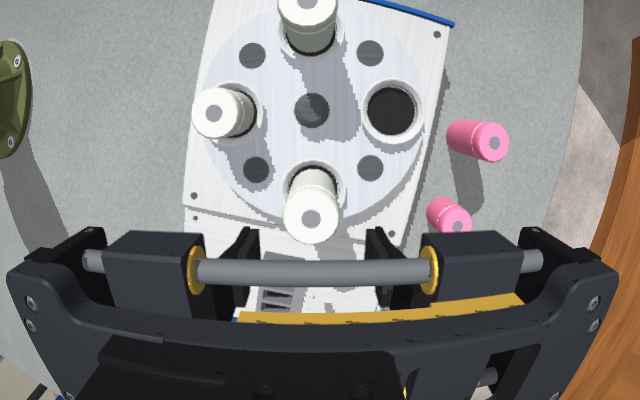

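The tall canister stands seated in nest c2, with its cap at about (311,218). Back to the mat for the short one.

```bash
python3 - <<'E'
from h import *
im=dict(np.load("pics/w4.npz"));print("tall cap",fish(im,311,218.5,.164),fish(im,391,111,.08))
E
python3 -m inch '[[0.8,-40,-12,0,0],[0.8,-58,-18,0,0],[0.8,-58,-18,0,0],[0.8,-58,-18,0,0],[0.8,-55,-18,0,0]]'; python3 -m inch '[[0.8,-45,-16,30,0],[0.8,-20,-8,30,0],[0.8,0,0,0,0]]'
python3 - <<'E'
from h import *
st();goto([.5636,-.3696,.0275])
E
```

```text
tall cap [ 0.59860204 -0.02935138  0.164     ] [0.65441888 0.06151804 0.08      ]
time: 15.35
position: [0.5728, -0.3092, 0.1944]
tool_rot: [-1.937, -2.436, 0.011]
ft_force: [0.9, -0.7, 0.3]
grip_width: 0.896
time: 15.72
position: [0.5562, -0.3857, 0.1255]
tool_rot: [-1.944, -2.421, 0.016]
ft_force: [-0.0, 0.9, -0.5]
grip_width: 0.899
15.72 [ 0.5562 -0.3857  0.1255] [-1.944 -2.421  0.016] [-0.   0.9 -0.5] 0.899
shift mm [12.  13.8 97.9] yaw y-axis 0.218 tilt [-0.035  0.015 -0.999]
```

```bash
python3 -m inch '[[0.8,12,14,20,0],[0.8,0,0,30,0],[0.8,0,0,20,0],[0.8,0,0,0,0]]'
python3 - <<'E'
from h import *
st();goto([.5636,-.3696,.0275])
E
```

```text
time: 16.23
position: [0.5708, -0.3582, 0.0535]
tool_rot: [-1.932, -2.431, 0.007]
ft_force: [-0.7, -0.1, 1.1]
grip_width: 0.904
16.23 [ 0.5708 -0.3582  0.0535] [-1.932 -2.431  0.007] [-0.7 -0.1  1.1] 0.904
shift mm [-10.1  -8.9  26. ] yaw y-axis 0.228 tilt [-0.031  0.019 -0.999]
```

```bash
python3 -m inch '[[0.8,-10,-9,0,0],[0.8,0,0,0,0],[0.8,0,0,12,0],[0.8,0,0,10,0],[0.8,0,0,0,0]]'
python3 - <<'E'
from h import *
st();goto([.5636,-.3696,.0275])
E
```

```text
time: 16.85
position: [0.5652, -0.3711, 0.0334]
tool_rot: [-1.935, -2.435, 0.007]
ft_force: [-0.3, -0.5, -0.2]
grip_width: 0.896
16.85 [ 0.5652 -0.3711  0.0334] [-1.935 -2.435  0.007] [-0.3 -0.5 -0.2] 0.896
shift mm [ 1.7 -1.   6. ] yaw y-axis 0.228 tilt [-0.027  0.016 -1.   ]
```

```bash
python3 -m inch '[[0.8,2,-1,7,0],[-1,0,0,0,0],[-1,0,0,0,0],[-1,0,0,0,0],[-1,0,0,0,0]]'; python3 -m inch '[[-1,0,0,0,0],[-1,0,0,0,0]]'; python3 -m inch '[[-1,0,0,-20,0],[-1,0,0,-40,0],[-1,0,0,-50,0],[-1,0,0,-40,0],[-1,0,0,0,0]]'
python3 - <<'E'
from h import *
st();goto([.6542,.0612,.17])
E
```

```text
time: 17.48
position: [0.5639, -0.3689, 0.0263]
tool_rot: [-1.935, -2.436, 0.006]
ft_force: [0.7, 0.4, 0.4]
grip_width: 0.527
time: 17.73
position: [0.5638, -0.369, 0.0264]
tool_rot: [-1.935, -2.436, 0.007]
ft_force: [0.2, -0.4, -0.4]
grip_width: 0.476
time: 18.35
position: [0.5686, -0.3711, 0.1857]
tool_rot: [-1.936, -2.439, 0.005]
ft_force: [0.5, -0.1, -0.4]
grip_width: 0.477
18.35 [ 0.5686 -0.3711  0.1857] [-1.936 -2.439  0.005] [ 0.5 -0.1 -0.4] 0.477
shift mm [401.2 181.8  20.1] yaw y-axis 0.229 tilt [-0.024  0.015 -1.   ]
```

```bash
python3 -m inch '[[-1,15,7,-45,0],[-1,45,20,0,0],[-1,55,25,0,0],[-1,55,25,0,0],[-1,55,25,0,0]]'
python3 - <<'E'
from h import *
st();goto([.6542,.0612,.21])
E
```

```text
time: 18.98
position: [0.6167, -0.1315, 0.232]
tool_rot: [-1.952, -2.424, 0.011]
ft_force: [0.2, -0.2, -0.6]
grip_width: 0.477
18.98 [ 0.6167 -0.1315  0.232 ] [-1.952 -2.424  0.011] [ 0.2 -0.2 -0.6] 0.477
shift mm [179.8  78.3  23.5] yaw y-axis 0.215 tilt [-0.027  0.013 -1.   ]
```

```bash
python3 -m inch '[[-1,50,22,0,0],[-1,50,22,0,0],[-1,45,20,0,0],[-1,20,8,0,0],[-1,0,0,0,0]]'
python3 - <<'E'
from h import *
st();goto([.6542,.0612,.15])
E
```

```text
time: 19.6
position: [0.649, 0.0594, 0.231]
tool_rot: [-1.934, -2.432, 0.012]
ft_force: [0.6, -0.7, -1.8]
grip_width: 0.476
19.6 [0.649  0.0594 0.231 ] [-1.934 -2.432  0.012] [ 0.6 -0.7 -1.8] 0.476
shift mm [-1.2  7.7 80.9] yaw y-axis 0.227 tilt [-0.032  0.015 -0.999]
```

```bash
python3 -m inch '[[-1,0,5,25,0],[-1,0,0,30,0],[-1,0,0,20,0],[-1,0,0,0,0]]'
python3 - <<'E'
from h import *
st();goto([.6542,.0612,.11])
E
```

```text
time: 20.1
position: [0.6512, 0.0543, 0.153]
tool_rot: [-1.943, -2.427, 0.019]
ft_force: [-0.3, 0.4, -0.7]
grip_width: 0.473
20.1 [0.6512 0.0543 0.153 ] [-1.943 -2.427  0.019] [-0.3  0.4 -0.7] 0.473
shift mm [ 5.3  5.7 43. ] yaw y-axis 0.221 tilt [-0.033  0.011 -0.999]
```

```bash
python3 -m inch '[[-1,5,5,10,0],[-1,0,0,12,0],[-1,0,0,0,0]]'
python3 - <<'E'
from h import *
st();goto([.6542,.0612,.11])
E
```

```text
time: 20.48
position: [0.6558, 0.0601, 0.1315]
tool_rot: [-1.946, -2.427, 0.016]
ft_force: [0.3, -0.2, -1.2]
grip_width: 0.476
20.48 [0.6558 0.0601 0.1315] [-1.946 -2.427  0.016] [ 0.3 -0.2 -1.2] 0.476
shift mm [ 1.1 -0.8 21.6] yaw y-axis 0.219 tilt [-0.03   0.011 -0.999]
```

```bash
python3 -m inch '[[-1,1,-1,8,0],[-1,0,0,7,0],[-1,0,0,0,0]]'
python3 - <<'E'
from h import *
st();goto([.6542,.0612,.1015])
E
```

```text
time: 20.85
position: [0.6544, 0.0614, 0.1163]
tool_rot: [-1.946, -2.428, 0.015]
ft_force: [-0.0, -0.1, -0.9]
grip_width: 0.475
20.85 [0.6544 0.0614 0.1163] [-1.946 -2.428  0.015] [-0.  -0.1 -0.9] 0.475
shift mm [-0.4  0.1 14.8] yaw y-axis 0.22 tilt [-0.029  0.011 -1.   ]
```

```bash
python3 -m inch '[[-1,0,0,7,0],[-1,0,0,4,0],[-1,0,0,2,0]]'; python3 -m inch '[[-1,0,0,2,0],[-1,0,0,2,0]]';python3 -m inch '[[-1,0,0,2,0]]'
```

```text
time: 21.22
position: [0.6544, 0.0615, 0.1028]
tool_rot: [-1.947, -2.429, 0.014]
ft_force: [-0.1, -0.3, -0.1]
grip_width: 0.476
time: 21.48
position: [0.6544, 0.0615, 0.1013]
tool_rot: [-1.948, -2.429, 0.015]
ft_force: [-4.6, -1.9, 12.8]
grip_width: 0.475
time: 21.6
position: [0.6543, 0.0615, 0.1013]
tool_rot: [-1.948, -2.43, 0.015]
ft_force: [-4.0, -0.3, 7.7]
grip_width: 0.476
```

```bash
python3 -m inch '[[0.3,0,0,0,0],[0.3,0,0,0,0],[0.3,0,0,0,0],[0.3,0,0,0,0]]'; python3 -m inch '[[0.3,0,0,-25,0],[0.3,0,0,-45,0],[0.3,0,0,-45,0],[0.3,0,0,0,0]]'
python3 - <<'E'
from h import *
st();goto([.470,.380,.22])
im=ctrl.get_image("wrist");np.savez("pics/w5.npz",**im)
t=ctrl.get_image("top");np.savez("pics/t5.npz",**t)
a=cv2.cvtColor(im["color"],cv2.COLOR_RGB2BGR)[:,120:520]
b=cv2.resize(cv2.cvtColor(t["color"],cv2.COLOR_RGB2BGR)[150:260,180:280],(364,400),interpolation=cv2.INTER_CUBIC)
cv2.imwrite("pics/w5.png",np.hstack([a,b]))
E
```

```text
time: 22.1
position: [0.6552, 0.0617, 0.1021]
tool_rot: [-1.949, -2.431, 0.013]
ft_force: [0.1, 0.1, 1.6]
grip_width: 0.65
time: 22.6
position: [0.6576, 0.0605, 0.2186]
tool_rot: [-1.947, -2.429, 0.015]
ft_force: [0.6, -0.2, 0.0]
grip_width: 0.653
22.6 [0.6576 0.0605 0.2186] [-1.947 -2.429  0.015] [ 0.6 -0.2  0. ] 0.653
shift mm [ 352.6 -113.5    7.1] yaw y-axis 0.219 tilt [-0.028  0.01  -1.   ]
```

View pics/w5.png

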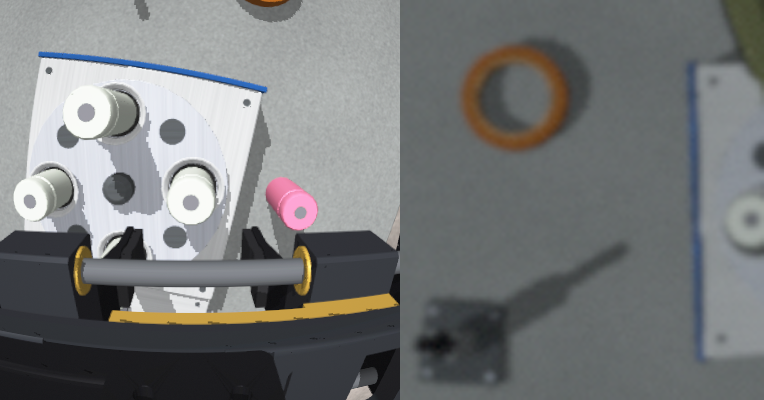

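```bash
python3 - <<'E'
from h import *
im=dict(np.load("pics/w5.npz"));print("short cap",fish(im,312,203.5,.136),"c3",fish(im,206,112,.164),"c4",fish(im,152,202,.136))
t=dict(np.load("pics/t5.npz"));K=t["K"]
r=np.array([(196.5-K[0,2])/K[0,0],(244-K[1,2])/K[1,1],1])@t["R"];c=-t["R"].T@t["t"];print("base",c+r*(.01-c[2])/r[2])
E
python3 -m inch '[[0.6,40,-13,0,0],[0.6,55,-18,0,0],[0.6,55,-18,0,0],[0.6,55,-18,0,0],[0.6,55,-18,0,0]]'; python3 -m inch '[[0.6,40,-13,0,0],[0.6,0,0,0,0]]'
python3 - <<'E'
from h import *
st();goto([.470,.380,.22])
im=ctrl.get_image("wrist");np.savez("pics/w6.npz",**im)
cv2.imwrite("pics/w6.png",cv2.cvtColor(im["color"],cv2.COLOR_RGB2BGR))
E
```

```text
short cap [0.65562343 0.06012051 0.136     ] c3 [0.56367482 0.11837895 0.164     ] c4 [0.51103295 0.02744415 0.136     ]
base [0.4686232  0.38259845 0.01      ]
time: 23.32
position: [0.5133, 0.2923, 0.2113]
tool_rot: [-1.957, -2.406, 0.042]
ft_force: [0.3, 0.2, -0.8]
grip_width: 0.804
time: 23.58
position: [0.4856, 0.3344, 0.2098]
tool_rot: [-1.942, -2.414, 0.047]
ft_force: [0.5, -0.9, 0.1]
grip_width: 0.802
23.57 [0.4856 0.3344 0.2098] [-1.942 -2.414  0.047] [ 0.5 -0.9  0.1] 0.802
shift mm [48.  -6.  -9.2] yaw y-axis 0.216 tilt [-0.053  0.003 -0.999]
```

View pics/w6.png

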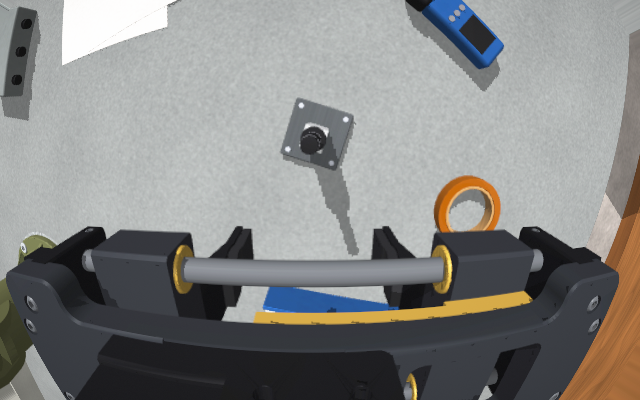

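```bash
python3 -m inch '[[0.8,12,-2,-4,0],[0.8,12,-2,-4,0],[0.8,12,-2,-4,0],[0.8,0,0,0,0]]'
python3 - <<'E'
from h import *
im=dict(np.load("pics/w6.npz"));print("base",fish(im,317,134,.01),"top",fish(im,312,144,.15),fish(im,312,140,.15))
print(unfish(im,[.469,.382,.15]),unfish(im,[.469,.382,.09]))
st();goto([.469,.382,.103])
E
```

```text
time: 24.12
position: [0.4762, 0.3645, 0.2211]
tool_rot: [-1.955, -2.405, 0.053]
ft_force: [0.3, 0.3, 0.0]
grip_width: 0.898
base [0.47063018 0.3826975  0.01      ] top [0.47166937 0.3838791  0.15      ] [0.47104138 0.38672662 0.15      ]
[307.84869098 145.7085839 ] [312.04603836 139.43509157]
24.12 [0.4762 0.3645 0.2211] [-1.955 -2.405  0.053] [0.3 0.3 0. ] 0.898
shift mm [ 17.3   2.8 118.3] yaw y-axis 0.206 tilt [-0.054  0.    -0.999]
```

```bash
cat > t.py <<'E'
from h import *
st();goto([.4705,.383,.22])
E
python3 -m inch '[[0.8,0,60,0,0],[0.8,0,60,0,0],[0.8,0,0,0,0]]'; python3 t.py; python3 -m inch '[[0.8,0,-25,0,0],[0.8,0,-25,0,0],[0.8,0,-25,0,0],[0.8,0,-25,0,0],[0.8,0,0,0,0]]'; python3 t.py
```

```text
time: 24.5
position: [0.5965, 0.3874, 0.212]
tool_rot: [-1.957, -2.406, 0.06]
ft_force: [-1.0, -0.3, -0.4]
grip_width: 0.899
24.5 [0.5965 0.3874 0.212 ] [-1.957 -2.406  0.06 ] [-1.  -0.3 -0.4] 0.899
shift mm [  21.3 -124.5   -1. ] yaw y-axis 0.205 tilt [-0.055 -0.005 -0.998]
time: 25.12
position: [0.4943, 0.3658, 0.2174]
tool_rot: [-1.958, -2.404, 0.063]
ft_force: [0.7, 0.4, 0.4]
grip_width: 0.898
25.12 [0.4943 0.3658 0.2174] [-1.958 -2.404  0.063] [0.7 0.4 0.4] 0.898
shift mm [ 21.7 -20.   -1.4] yaw y-axis 0.204 tilt [-0.057 -0.006 -0.998]
```

```bash
python3 -m inch '[[0.8,-60,-8,0,0],[0.8,-60,-8,0,0],[0.8,0,0,0,0]]'; python3 t.py; python3 -m inch '[[0.8,25,0,0,0],[0.8,25,0,0,0],[0.8,25,0,0,0],[0.8,25,0,0,0],[0.8,0,0,0,0]]'; python3 t.py
```

```text
time: 25.5
position: [0.5049, 0.2415, 0.2179]
tool_rot: [-1.959, -2.407, 0.06]
ft_force: [-0.1, -0.2, 0.6]
grip_width: 0.899
25.5 [0.5049 0.2415 0.2179] [-1.959 -2.407  0.06 ] [-0.1 -0.2  0.6] 0.899
shift mm [145.6  -5.1  -1.2] yaw y-axis 0.204 tilt [-0.054 -0.007 -0.999]
time: 26.12
position: [0.4873, 0.3433, 0.2196]
tool_rot: [-1.965, -2.403, 0.054]
ft_force: [-0.5, 0.9, 0.0]
grip_width: 0.901
26.12 [0.4873 0.3433 0.2196] [-1.965 -2.403  0.054] [-0.5  0.9  0. ] 0.901
shift mm [42.3 -8.6  0.3] yaw y-axis 0.2 tilt [-0.05  -0.003 -0.999]
```

```bash
python3 -m inch '[[0.8,8,0,0,-0.17],[0.8,8,0,0,-0.17],[0.8,8,0,0,-0.17],[0.8,0,0,0,-0.17],[0.8,0,0,0,-0.17]]';python3 -m inch '[[0.4,0,0,0,-0.17],[0.4,0,0,0,-0.17],[0.4,0,0,0,-0.17],[0.4,0,0,0,0]]'; python3 t.py
```

```text
time: 26.75
position: [0.4824, 0.3621, 0.2199]
tool_rot: [-0.763, -3.001, 0.028]
ft_force: [0.1, 0.2, -0.6]
grip_width: 0.901
time: 27.25
position: [0.4862, 0.3578, 0.2195]
tool_rot: [0.034, -3.095, 0.013]
ft_force: [-0.2, 0.4, -0.3]
grip_width: 0.705
27.25 [0.4862 0.3578 0.2195] [ 0.034 -3.095  0.013] [-0.2  0.4 -0.3] 0.705
shift mm [15.2 25.5  0. ] yaw y-axis 1.593 tilt [-0.047 -0.009 -0.999]
```

```bash
python3 -m inch '[[0.4,14,13,0,0],[0.4,2,13,0,0],[0.4,0,0,0,0]]'
python3 - <<'E'
from h import *
st();goto([.470,.383,.103])
im=ctrl.get_image("wrist");np.savez("pics/w7.npz",**im)
cv2.imwrite("pics/w7.png",cv2.resize(cv2.cvtColor(im["color"],cv2.COLOR_RGB2BGR)[100:330,160:480],None,fx=2,fy=2))
E
```

```text
time: 27.62
position: [0.4686, 0.3852, 0.2204]
tool_rot: [0.025, -3.095, 0.013]
ft_force: [-0.7, -0.1, -0.7]
grip_width: 0.699
27.62 [0.4686 0.3852 0.2204] [ 0.025 -3.095  0.013] [-0.7 -0.1 -0.7] 0.699
shift mm [ -6.8  -1.3 117.2] yaw y-axis 1.587 tilt [-0.046 -0.009 -0.999]
```

View pics/w7.png

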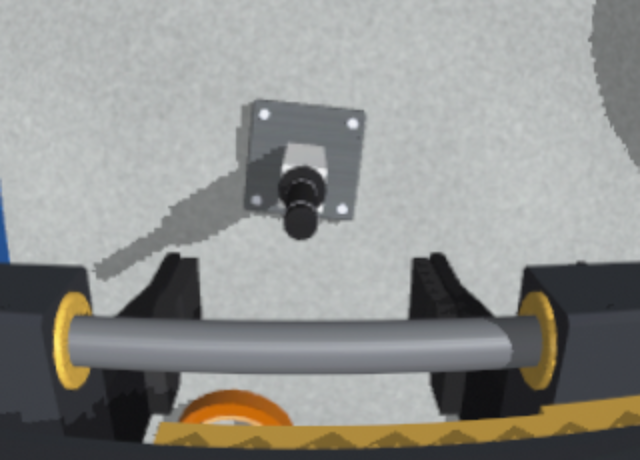

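The stylus stands upright. Its handle top is at (310,210) in full-image pixels and the base centre at (312,181).

```bash
python3 - <<'E'
from h import *
im=dict(np.load("pics/w7.npz"));print("base",fish(im,312,180.75,.01),"top",fish(im,310,210.5,.15))
E
python3 -m inch '[[0.4,-5,0,20,0],[0.4,-1,0,20,0],[0.4,0,0,0,0]]'; python3 t.py
```

```text
base [0.47007186 0.38352123 0.01      ] top [0.4687578 0.3829941 0.15     ]
time: 28.05
position: [0.4734, 0.3832, 0.176]
tool_rot: [0.023, -3.094, 0.017]
ft_force: [-0.6, 0.1, 0.5]
grip_width: 0.698
28.05 [0.4734 0.3832 0.176 ] [ 0.023 -3.094  0.017] [-0.6  0.1  0.5] 0.698
shift mm [  5.   -0.6 -43.8] yaw y-axis 1.586 tilt [-0.047 -0.011 -0.999]
```

```bash
python3 -m inch '[[0.4,1,0,20,0],[0.4,0,0,25,0],[0.4,0,0,20,0],[0.4,0,0,5,0],[0.4,0,0,0,0]]'
python3 - <<'E'
from h import *
st();goto([.469,.383,.103])
E
```

```text
time: 28.68
position: [0.4687, 0.3816, 0.1011]
tool_rot: [0.021, -3.093, 0.017]
ft_force: [-0.9, -0.1, 1.2]
grip_width: 0.698
28.68 [0.4687 0.3816 0.1011] [ 0.021 -3.093  0.017] [-0.9 -0.1  1.2] 0.698
shift mm [-0.2  1.3 -1.9] yaw y-axis 1.585 tilt [-0.048 -0.011 -0.999]
```

```bash
python3 -m inch '[[0.4,0,1,-2,0],[-1,0,0,0,0],[-1,0,0,0,0],[-1,0,0,0,0],[-1,0,0,0,0]]' 30; python3 -m inch '[[-1,0,0,0,0],[-1,0,0,0,0],[-1,0,0,0,0]]'; python3 t.py
```

```text
time: 29.3
position: [0.4699, 0.3841, 0.1058]
tool_rot: [0.021, -3.097, 0.013]
ft_force: [0.0, -0.4, 0.2]
grip_width: 0.334
time: 29.68
position: [0.47, 0.384, 0.1057]
tool_rot: [0.02, -3.097, 0.013]
ft_force: [0.1, 0.3, 0.0]
grip_width: 0.153
29.68 [0.47   0.384  0.1057] [ 0.02  -3.097  0.013] [0.1 0.3 0. ] 0.153
shift mm [   4.6   -1.9 -114.2] yaw y-axis 1.584 tilt [-0.045 -0.009 -0.999]
```

```bash
python3 -m inch '[[-1,1,0,-20,0],[-1,1,0,-25,0],[-1,1,0,-25,0],[-1,1,0,-25,0],[-1,1,0,-20,0]]'; python3 -m inch '[[-1,0,0,-40,0],[-1,0,0,-40,0],[-1,0,0,0,0]]'
python3 - <<'E'
from h import *
st()
t=dict(np.load("pics/top0.npz"));K=t["K"];c=-t["R"].T@t["t"]
def P(u,v,z):
    r=np.array([(u-K[0,2])/K[0,0],(v-K[1,2])/K[1,1],1])@t["R"];return c+r*(z-c[2])/r[2]
for u in(643,664,685,706):print(P(180+(u+.5)/3.6-.5,160+157.5/3.6-.5,.062).round(4))
w=dict(np.load("pics/w1.npz"));print(fish(w,308,231,.06),fish(w,304,245,.06))
goto([.60,-.145,.30])
E
```

```text
time: 30.3
position: [0.4694, 0.3853, 0.2281]
tool_rot: [0.022, -3.096, 0.013]
ft_force: [0.3, -0.6, -1.8]
grip_width: 0.148
time: 30.68
position: [0.4726, 0.3869, 0.3148]
tool_rot: [0.024, -3.099, 0.008]
ft_force: [-0.8, -0.3, -0.4]
grip_width: 0.152
30.68 [0.4726 0.3869 0.3148] [ 0.024 -3.099  0.008] [-0.8 -0.3 -0.4] 0.152
[ 0.5843 -0.1285  0.062 ]
[ 0.5839 -0.1466  0.062 ]
[ 0.5836 -0.1647  0.062 ]
[ 0.5832 -0.1828  0.062 ]
[ 0.58608822 -0.13034209  0.06      ] [ 0.58521783 -0.14810692  0.06      ]
shift mm [-119.8 -533.7   12.4] yaw y-axis 1.586 tilt [-0.042 -0.006 -0.999]
```

```bash
python3 -m inch '[[-1,-8,-30,0,0],[-1,-12,-54,0,0],[-1,-12,-54,0,0],[-1,-12,-54,-3,0],[-1,-12,-54,-3,0]]'; python3 t.py; python3 -m inch '[[-1,-12,-54,0,0],[-1,-12,-54,0,0],[-1,-12,-54,0,0],[-1,-12,-50,0,0]]'
python3 - <<'E'
from h import *
st();goto([.5935,-.1473,.30])
E
```

```text
time: 31.3
position: [0.5304, 0.1406, 0.3175]
tool_rot: [0.045, -3.095, 0.008]
ft_force: [0.5, 0.5, -0.7]
grip_width: 0.154
31.3 [0.5304 0.1406 0.3175] [ 0.045 -3.095  0.008] [ 0.5  0.5 -0.7] 0.154
shift mm [ 48.2 244.5  98.8] yaw y-axis 1.6 tilt [-0.046 -0.006 -0.999]
time: 31.8
position: [0.5834, -0.0783, 0.3148]
tool_rot: [0.043, -3.092, 0.012]
ft_force: [0.7, 0.2, -0.5]
grip_width: 0.152
31.8 [ 0.5834 -0.0783  0.3148] [ 0.043 -3.092  0.012] [ 0.7  0.2 -0.5] 0.152
shift mm [ -8.9 -69.1  14.8] yaw y-axis 1.599 tilt [-0.049 -0.008 -0.999]
```

```bash
python3 -m inch '[[-1,-6,-40,0,0],[-1,-4,-28,0,0],[-1,-2,0,40,0],[-1,-2,0,40,0],[-1,0,0,20,0]]'; python3 -m inch '[[-1,0,0,0,0]]'
python3 - <<'E'
from h import *
st();goto([.5935,-.1473,.155])
im=ctrl.get_image("wrist");np.savez("pics/w8.npz",**im)
cv2.imwrite("pics/w8.png",cv2.resize(cv2.cvtColor(im["color"],cv2.COLOR_RGB2BGR)[130:330,190:450],None,fx=3,fy=3,interpolation=cv2.INTER_CUBIC))
E
```

```text
time: 32.42
position: [0.593, -0.1565, 0.2093]
tool_rot: [0.027, -3.089, 0.01]
ft_force: [-0.1, 0.1, -0.4]
grip_width: 0.151
time: 32.55
position: [0.5919, -0.1563, 0.208]
tool_rot: [0.027, -3.086, 0.008]
ft_force: [-0.4, -0.8, -0.4]
grip_width: 0.154
32.55 [ 0.5919 -0.1563  0.208 ] [ 0.027 -3.086  0.008] [-0.4 -0.8 -0.4] 0.154
shift mm [-4.7  9.3 52.8] yaw y-axis 1.589 tilt [-0.056 -0.006 -0.998]
```

View pics/w8.png

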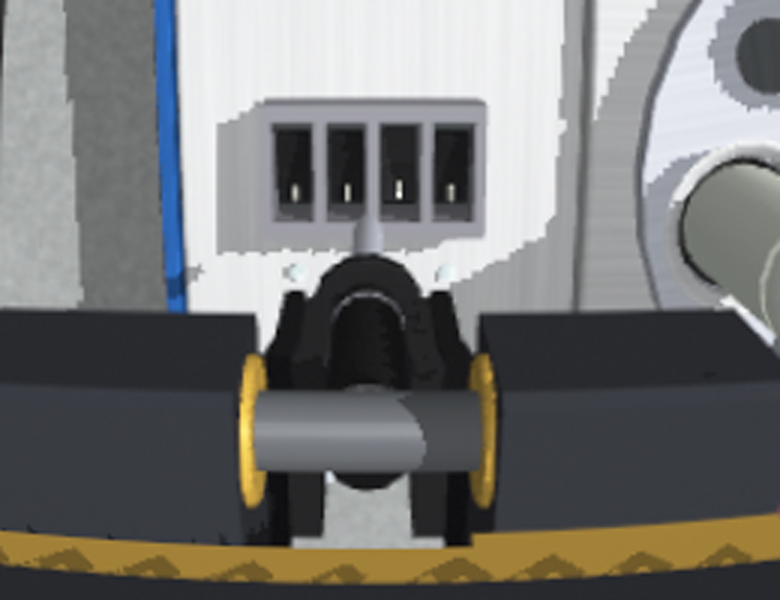

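The second rocker from the rotor, with its raised dash end, is at crop (400,188), or about (323,193) in the full image. The stylus tip shows at about crop (369,213).

Run:
```python
from h import *
im=dict(np.load("pics/w8.npz"))
f=lambda u,v:(190+(u+.5)/3-.5,130+(v+.5)/3-.5)
print("dash",fish(im,*f(400,189),.063)); print("well c",fish(im,*f(400,171),.070),"guard corners",[fish(im,*f(u,v),.07).round(4) for u,v in((264,100),(486,103),(486,237),(262,236))])
T=np.array([.5919,-.1563,.208])
for n,X in(("lean",T+.0907*np.array([-.056,-.006,-.998])),("up",T+np.array([.001,0,-.0906]))):
    u=unfish(im,X);print(n,X.round(4),((u-[190,130])*3+1).round(1))
print("tip by px",fish(im,*f(369,213),.1174))
```

```text
dash [ 0.59242368 -0.14567973  0.063     ]
well c [ 0.58480328 -0.1460892   0.07      ] guard corners [array([ 0.5617, -0.1917,  0.07  ]), array([ 0.5612, -0.1181,  0.07  ]), array([ 0.6071, -0.1161,  0.07  ]), array([ 0.6083, -0.1925,  0.07  ])]
lean [ 0.5868 -0.1568  0.1175] [367.1 208.4]
up [ 0.5929 -0.1563  0.1174] [368.6 229.1]
tip by px [ 0.58816321 -0.15627344  0.1174    ]
```

```bash
python3 -m inch '[[-1,-6,11,0,0],[-1,-1,0,20,0],[-1,-1,0,18,0],[-1,0,0,0,0]]'
python3 - <<'E'
from h import *
st();goto([.597,-.1454,.165])
E
```

```text
time: 33.1
position: [0.6007, -0.1433, 0.1712]
tool_rot: [0.03, -3.092, 0.011]
ft_force: [-0.3, -0.4, -0.9]
grip_width: 0.151
33.1 [ 0.6007 -0.1433  0.1712] [ 0.03  -3.092  0.011] [-0.3 -0.4 -0.9] 0.151
shift mm [ 3.4 -2.   6.4] yaw y-axis 1.59 tilt [-0.049 -0.007 -0.999]
```

```bash
python3 -m inch '[[-1,3,-2,0,0],[-1,0,0,0,0]]'
python3 - <<'E'
from h import *
st();goto([.597,-.1454,.155])
im=ctrl.get_image("wrist");np.savez("pics/w9.npz",**im)
cv2.imwrite("pics/w9.png",cv2.resize(cv2.cvtColor(im["color"],cv2.COLOR_RGB2BGR)[130:280,220:420],None,fx=4,fy=4,interpolation=cv2.INTER_CUBIC))
E
```

```text
time: 33.35
position: [0.5976, -0.1458, 0.1715]
tool_rot: [0.029, -3.092, 0.011]
ft_force: [0.3, -0.1, -0.2]
grip_width: 0.151
33.35 [ 0.5976 -0.1458  0.1715] [ 0.029 -3.092  0.011] [ 0.3 -0.1 -0.2] 0.151
shift mm [-0.2  0.5 16.5] yaw y-axis 1.59 tilt [-0.049 -0.007 -0.999]
```

View pics/w9.png

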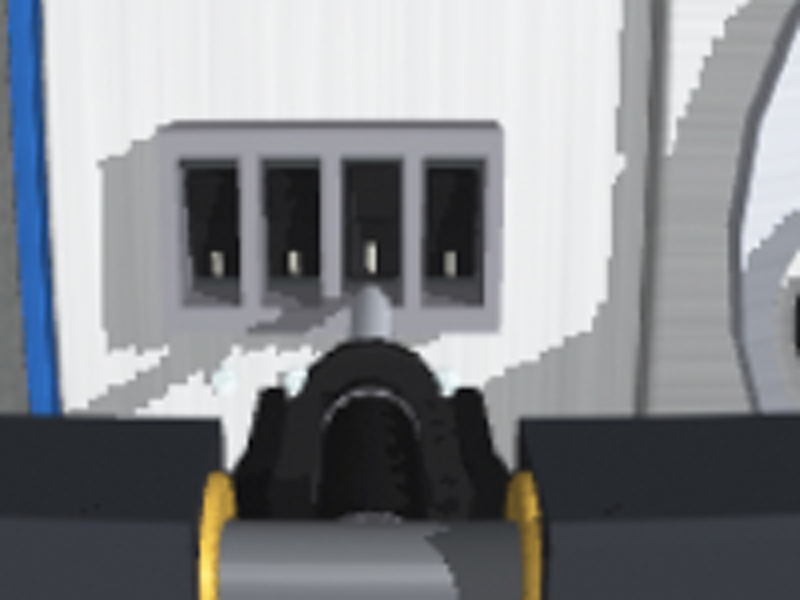

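The tip, at crop (371,290), is in line with the drive rocker's dash at (371,256). I'll check it along x.

Run:
```python
from h import *
im=dict(np.load("pics/w9.npz"))
f=lambda u,v:(220+(u+.5)/4-.5,130+(v+.5)/4-.5)
print("tip",fish(im,*f(371,289),.081),"dash ends",fish(im,*f(371,240),.065),fish(im,*f(371,272),.065),"well ends .07",fish(im,*f(371,158),.07),fish(im,*f(375,305),.07))
```

```text
tip [ 0.59546148 -0.14609199  0.081     ] dash ends [ 0.5880737  -0.14632063  0.065     ] [ 0.59547406 -0.14616999  0.065     ] well ends .07 [ 0.56874926 -0.14668905  0.07      ] [ 0.60186831 -0.14511979  0.07      ]
```

```bash
python3 -m inch '[[-1,1,0,8,0],[-1,0,0,6,0],[-1,0,0,0,0]]'; python3 t.py; python3 -m inch '[[-1,0,0,2,0],[-1,0,0,2,0]]'; python3 -m inch '[[-1,0,0,2,0]]'
```

```text
time: 33.78
position: [0.5961, -0.146, 0.1571]
tool_rot: [0.029, -3.093, 0.011]
ft_force: [0.4, 0.5, -0.4]
grip_width: 0.152
33.77 [ 0.5961 -0.146   0.1571] [ 0.029 -3.093  0.011] [ 0.4  0.5 -0.4] 0.152
shift mm [118.8 530.9 -60.7] yaw y-axis 1.589 tilt [-0.048 -0.008 -0.999]
time: 34.02
position: [0.5963, -0.146, 0.1533]
tool_rot: [0.029, -3.094, 0.011]
ft_force: [-0.1, -0.8, 1.7]
grip_width: 0.153
time: 34.15
position: [0.5968, -0.146, 0.1517]
tool_rot: [0.029, -3.095, 0.011]
ft_force: [0.3, -0.8, 1.9]
grip_width: 0.147
```

```bash
python3 -m inch '[[-1,0,0,2,0]]'; python3 -m inch '[[-1,0,0,2,0]]'; python3 -m inch '[[-1,0,0,2,0]]'
```

```text
time: 34.28
position: [0.5974, -0.1459, 0.1502]
tool_rot: [0.029, -3.097, 0.012]
ft_force: [0.3, -0.9, 1.6]
grip_width: 0.151
time: 34.4
position: [0.5977, -0.1459, 0.1484]
tool_rot: [0.029, -3.098, 0.012]
ft_force: [1.3, -0.8, 2.3]
grip_width: 0.149
time: 34.52
position: [0.5982, -0.1459, 0.1474]
tool_rot: [0.029, -3.099, 0.012]
ft_force: [-0.5, -0.5, 11.8]
grip_width: 0.154
```

```bash
python3 -m inch '[[-1,0,0,2,0],[-1,0,0,0,0]]'; python3 -m inch '[[-1,0,0,-8,0],[-1,0,0,-15,0],[-1,0,0,-30,0],[-1,0,0,0,0]]'
python3 - <<'E'
from h import *
st();goto([.472,.385,.30])
for n in("wrist",):
    im=ctrl.get_image(n);np.savez("pics/w10.npz",**im)
# rocker black/dash profile: sample each well along x at rocker height
g=cv2.cvtColor(im["color"],cv2.COLOR_RGB2GRAY)
for k,y in enumerate((-.128,-.146,-.164,-.182)):
    row=[]
    for x in np.arange(.570,.603,.0015):
        row.append(max(int(cv2.getRectSubPix(g,(1,1),tuple(map(float,unfish(im,[x,y+d,.062]))))[0,0]) for d in(-.002,-.001,0,.001,.002)))
    print(k,row)
E
```

```text
time: 34.78
position: [0.5982, -0.1458, 0.1478]
tool_rot: [0.029, -3.099, 0.014]
ft_force: [-0.7, -0.1, 1.6]
grip_width: 0.151
time: 35.28
position: [0.5997, -0.1451, 0.2026]
tool_rot: [0.029, -3.097, 0.013]
ft_force: [0.4, 0.5, -0.2]
grip_width: 0.155
35.27 [ 0.5997 -0.1451  0.2026] [ 0.029 -3.097  0.013] [ 0.4  0.5 -0.2] 0.155
shift mm [122.  531.7 -96.4] yaw y-axis 1.59 tilt [-0.044 -0.009 -0.999]
0 [77, 66, 42, 34, 33, 33, 32, 32, 28, 27, 27, 25, 26, 26, 105, 171, 180, 161, 92, 64, 72, 83, 109]
1 [86, 68, 53, 33, 33, 32, 30, 29, 27, 25, 25, 25, 26, 27, 58, 117, 127, 119, 76, 60, 72, 76, 102]
2 [101, 61, 27, 33, 33, 32, 28, 32, 33, 32, 32, 31, 33, 28, 45, 100, 114, 113, 93, 59, 71, 79, 99]
3 [124, 65, 39, 33, 34, 32, 33, 33, 33, 31, 29, 29, 30, 30, 41, 116, 149, 150, 115, 67, 70, 73, 91]
```

The drive rocker's dash now lies just where the three "on" rockers have theirs, so it's fully on. I return the stylus.

```bash
python3 -m inch '[[-1,0,0,-50,0],[-1,0,0,-58,0],[-1,8,30,-5,0],[-1,12,54,0,0],[-1,12,54,0,0]]'; python3 t.py; python3 -m inch '[[-1,12,54,0,0],[-1,12,54,0,0],[-1,12,54,0,0],[-1,12,54,0,0],[-1,12,54,0,0]]'; python3 t.py
```

```text
time: 35.95
position: [0.5664, -0.0085, 0.3098]
tool_rot: [0.014, -3.083, 0.008]
ft_force: [0.7, 0.1, 0.5]
grip_width: 0.154
35.95 [ 0.5664 -0.0085  0.3098] [ 0.014 -3.083  0.008] [0.7 0.1 0.5] 0.154
shift mm [ 87.1 392.8  93. ] yaw y-axis 1.58 tilt [-0.058 -0.006 -0.998]
time: 36.58
position: [0.4938, 0.27, 0.3024]
tool_rot: [0.015, -3.072, 0.018]
ft_force: [1.2, 0.9, -0.3]
grip_width: 0.152
36.58 [0.4938 0.27   0.3024] [ 0.015 -3.072  0.018] [ 1.2  0.9 -0.3] 0.152
shift mm [ 16.4 114.2  82.4] yaw y-axis 1.581 tilt [-0.07  -0.012 -0.997]
```

```bash
python3 -m inch '[[-1,6,40,0,0],[-1,6,35,0,0],[-1,0,20,0,0],[-1,0,0,0,0]]'
python3 - <<'E'
from h import *
s=st();goto([.472,.385,.30])
im=ctrl.get_image("wrist");np.savez("pics/w11.npz",**im)
a=dict(np.load("pics/w9.npz"))["color"]
# tip in w9 at px (312.4,202)
T=a[199:222,305:321]
for n in("w8","w9","w10","w11"):
    b=np.load(f"pics/{n}.npz")["color"]
    r=cv2.matchTemplate(b[180:240,290:336],T,cv2.TM_CCOEFF_NORMED);_,m,_,l=cv2.minMaxLoc(r);print(n,round(m,3),l[0]+290-305,l[1]+180-199)
g=cv2.cvtColor(im["color"],cv2.COLOR_RGB2GRAY)
print(g[188:226:1,306:320:1])
E
```

```text
time: 37.08
position: [0.4694, 0.3731, 0.2947]
tool_rot: [0.039, -3.061, 0.028]
ft_force: [-1.2, -0.3, -1.0]
grip_width: 0.152
37.08 [0.4694 0.3731 0.2947] [ 0.039 -3.061  0.028] [-1.2 -0.3 -1. ] 0.152
shift mm [-2.5 11.7 -5.7] yaw y-axis 1.597 tilt [-0.08  -0.019 -0.997]
w8 0.901 0 0
w9 1.0 0 0
w10 0.81 1 0
w11 0.896 1 0
[[ 73  74  74  74  73  74  74 128 220 238 200 138 116 116]
 [ 73  72  73  73  73  73  74 137 232 237 203 145 115 116]
 [ 72  73  73  73  72  73  74 144 238 234 200 158 142 142]
 [ 74  73  73  73  73  73  82 151 239 233 209 188 184 180]
 [ 74  74  73  74  74  73  96 163 239 240 233 228 224 215]
 [ 73  73  74  74  73  74  96 163 239 239 238 237 237 239]
 [ 74  74  74  74  74  73  82 117 176 177 186 190 195 215]
 [ 74  73  73  74  90  93  93  97 110 110 124 130 137 156]
 [ 73  73  76  86 106 110 110 110 110 110 110 110 110 110]
 [ 77  77  85 110 110 110 110 110 110 110 110 110 110 111]
 [103 106 109 113 114 112 110 110 110 110 110 110 110 110]
 [104 107 106  98  94  96  97 100 105 104 105 108 111 111]
 [113 114 112 105 103 104 107 112 114 101 100 104 106 100]
 [144 137
[... 766 characters left out ...]
1  93  84  94 105 108 107 112 118 153 168 173 188]
 [118  97  60  50  55  61  58  50  50  52  94 114 128 150]
 [ 29  31  31  32  35  37  38  37  38  38  38  49  68  89]
 [ 38  40  40  40  44  47  47  47  46  46  47  44  40  35]
 [ 43  44  43  41  42  41  41  42  42  42  42  44  46  47]
 [ 43  42  42  43  42  41  42  42  42  42  42  42  43  43]
 [ 43  41  41  42  42  42  42  42  41  42  42  41  41  41]
 [ 41  40  41  41  41  41  42  41  41  41  41  41  42  40]
 [ 41  41  40  40  40  40  41  41  41  41  40  40  40  41]
 [ 41  40  41  40  41  41  40  40  40  40  41  41  41  41]
 [ 41  40  40  37  35  35  34  34  33  37  40  40  40  42]
 [ 37  32  30  28  28  28  29  30  30  32  36  37  39  41]]
```

```bash
cat > tip.py <<'E'
from h import *
s=st();im=ctrl.get_image("wrist");T=s["position"];R=Ro.from_rotvec(s["tool_rot"]).as_matrix()
z=R[:,2]
tip=fish(im,313,202,T[2]-.0905); grip=T-.0163*z
# mid-shank 35 mm above tip should sit on the tube axis
ax=(grip-tip)/np.linalg.norm(grip-tip);mid=tip+.035*ax
d=np.array([.4695,.3835,0])-mid;d[2]=0
print("tip",tip.round(4),"len",np.linalg.norm(grip-tip).round(4),"axis",ax.round(3),"tool z",z.round(3),"mid err world mm",(d*1000).round(1))
dn=R.T@np.array([0,0,-1]); print("shift for xy",(R.T@d*1000).round(1),"per mm down",dn.round(3))
E
python3 -m inch '[[-1,-1,8,0,0],[-1,0,3,0,0],[-1,0,0,0,0]]'; python3 tip.py
```

```text
time: 37.5
position: [0.4715, 0.3809, 0.2935]
tool_rot: [0.031, -3.061, 0.032]
ft_force: [0.6, 0.1, 0.2]
grip_width: 0.151
37.5 [0.4715 0.3809 0.2935] [ 0.031 -3.061  0.032] [0.6 0.1 0.2] 0.151
tip [0.4666 0.3798 0.203 ] len 0.1069 axis [0.058 0.014 0.998] tool z [-0.08  -0.022 -0.997] mid err world mm [0.8 3.2 0. ]
shift for xy [-0.9  3.2 -0.1] per mm down [-0.08   0.02   0.997]
```

```bash
python3 -m inch '[[-1,-1,3,0,0],[-1,-2,0.5,25,0],[-1,-2,0.5,25,0],[-1,-2,0.5,25,0],[-1,0,0,0,0]]'; python3 tip.py
```

```text
time: 38.17
position: [0.4743, 0.3835, 0.2172]
tool_rot: [0.026, -3.063, 0.03]
ft_force: [1.0, 0.5, 0.6]
grip_width: 0.154
38.17 [0.4743 0.3835 0.2172] [ 0.026 -3.063  0.03 ] [1.  0.5 0.6] 0.154
tip [0.4696 0.3825 0.1267] len 0.1069 axis [0.055 0.013 0.998] tool z [-0.078 -0.021 -0.997] mid err world mm [-2.1  0.5  0. ]
shift for xy [2.  0.6 0.1] per mm down [-0.078  0.019  0.997]
```

```bash
python3 -m inch '[[-1,2,0.5,0,0],[-1,-1,0.3,15,0],[-1,-1,0.3,13,0],[-1,0,0,0,0]]'; python3 tip.py
python3 - <<'E'
from h import *
im=ctrl.get_image("wrist");c=-im["R"].T@im["t"]
# tube rim / base corner edges predicted vs seen: report gray along lines across tube top and base
g=cv2.cvtColor(im["color"],cv2.COLOR_RGB2GRAY)
for z,h in((.085,.016),(.01,.042)):
    for ax in((1,0),(0,1)):
        print(z,ax,[int(g[tuple(unfish(im,[.4695+t*ax[0],.3835+t*ax[1],z]).round().astype(int)[::-1])]) for t in np.linspace(-h,h,25)])
E
```

```text
time: 38.72
position: [0.4732, 0.3861, 0.1916]
tool_rot: [0.026, -3.068, 0.024]
ft_force: [-0.5, -0.4, -0.6]
grip_width: 0.155
38.73 [0.4732 0.3861 0.1916] [ 0.026 -3.068  0.024] [-0.5 -0.4 -0.6] 0.155
tip [0.4689 0.3855 0.1011] len 0.1069 axis [0.051 0.008 0.999] tool z [-0.073 -0.016 -0.997] mid err world mm [-1.2 -2.3  0. ]
shift for xy [ 1.2 -2.3  0.1] per mm down [-0.073  0.015  0.997]
0.085 (1, 0) [180, 179, 179, 177, 234, 242, 195, 86, 121, 124, 123, 123, 124, 122, 127, 143, 145, 146, 132, 135, 136, 137, 140, 100, 60]
0.085 (0, 1) [76, 78, 78, 122, 243, 244, 182, 123, 122, 122, 123, 124, 124, 124, 123, 123, 121, 138, 217, 243, 216, 118, 118, 118, 118]
0.01 (1, 0) [198, 199, 150, 117, 112, 117, 115, 116, 113, 167, 180, 179, 177, 241, 84, 123, 123, 124, 162, 147, 150, 153, 112, 51, 45]
0.01 (0, 1) [165, 127, 105, 96, 78, 77, 78, 78, 195, 198, 182, 179, 177, 177, 177, 177, 115, 116, 116, 116, 116, 118, 173, 193, 193]
```

The tube rim shows symmetric about (0.4695, 0.3835), so the target is confirmed. Inserting.

```bash
python3 -m inch '[[-1,1,-2,0,0],[-1,-0.5,0.2,8,0],[-1,-0.5,0,8,0],[-1,0,0,0,0]]'; python3 tip.py
```

```text
time: 39.33
position: [0.4725, 0.3846, 0.1762]
tool_rot: [0.025, -3.07, 0.022]
ft_force: [0.7, -0.3, -0.4]
grip_width: 0.157
39.33 [0.4725 0.3846 0.1762] [ 0.025 -3.07   0.022] [ 0.7 -0.3 -0.4] 0.157
tip [0.4684 0.3841 0.0857] len 0.1069 axis [0.049 0.006 0.999] tool z [-0.071 -0.015 -0.997] mid err world mm [-0.7 -0.8  0. ]
shift for xy [ 0.7 -0.8  0.1] per mm down [-0.072  0.014  0.997]
```

```bash
python3 -m inch '[[-1,0,-0.5,8,0],[-1,-0.5,0,10,0],[-1,-0.5,0,8,0],[-1,0,0,0,0]]'; python3 tip.py
```

```text
time: 39.88
position: [0.4716, 0.3838, 0.1485]
tool_rot: [0.026, -3.07, 0.022]
ft_force: [0.4, -0.5, -0.7]
grip_width: 0.151
39.88 [0.4716 0.3838 0.1485] [ 0.026 -3.07   0.022] [ 0.4 -0.5 -0.7] 0.151
tip [0.4675 0.3833 0.058 ] len 0.1069 axis [0.049 0.007 0.999] tool z [-0.071 -0.015 -0.997] mid err world mm [ 0.3 -0.   0. ]
shift for xy [-0.3 -0.1 -0. ] per mm down [-0.072  0.013  0.997]
```

```bash
python3 -m inch '[[-1,-1,0,12,0],[-1,-1,0,12,0],[-1,-0.5,0,8,0],[-1,0,0,0,0]]'; python3 tip.py
```

```text
time: 40.42
position: [0.472, 0.3835, 0.1144]
tool_rot: [0.025, -3.07, 0.021]
ft_force: [-1.0, -0.1, -0.4]
grip_width: 0.157
40.42 [0.472  0.3835 0.1144] [ 0.025 -3.07   0.021] [-1.  -0.1 -0.4] 0.157
tip [0.468  0.3831 0.0239] len 0.1069 axis [0.049 0.006 0.999] tool z [-0.071 -0.014 -0.997] mid err world mm [-0.2  0.2  0. ]
shift for xy [0.1 0.2 0. ] per mm down [-0.071  0.013  0.997]
```

```bash
python3 -m inch '[[-1,-0.5,0,5,0],[-1,0,0,2,0]]'; python3 -m inch '[[-1,0,0,2,0]]'; python3 -m inch '[[-1,0,0,2,0]]'
```

```text
time: 40.72
position: [0.4725, 0.384, 0.1081]
tool_rot: [0.025, -3.072, 0.019]
ft_force: [0.2, 0.6, -0.9]
grip_width: 0.153
time: 40.85
position: [0.4724, 0.3841, 0.1061]
tool_rot: [0.025, -3.072, 0.019]
ft_force: [0.1, 0.5, -0.4]
grip_width: 0.15
time: 40.98
position: [0.4724, 0.3843, 0.1056]
tool_rot: [0.025, -3.073, 0.019]
ft_force: [-2.5, -4.6, 14.1]
grip_width: 0.156
```

```bash
python3 -m inch '[[0.4,0,0,0,0],[0.4,0,0,0,0],[0.4,0,0,0,0],[0.4,0,0,0,0],[0.4,0,0,0,0]]'; python3 -m inch '[[0.4,1,0,-15,0],[0.4,2,0,-30,0],[0.4,2,0,-40,0],[0.4,0,0,-40,0],[0.4,0,0,0,0]]'
python3 - <<'E'
from h import *
st()
im=ctrl.get_image("wrist");np.savez("pics/w12.npz",**im);b=im["color"];a=np.load("pics/w7.npz")["color"]
# handle: darkest connected blob near predicted top
g=cv2.cvtColor(b,cv2.COLOR_RGB2GRAY)
print("pred top",unfish(im,[.4695,.3835,.150]).round(1),"collar",unfish(im,[.4695,.3835,.09]).round(1))
u,v=unfish(im,[.4695,.3835,.15]);u,v=int(u),int(v)
print(g[v-24:v+16:2,u-20:u+22:2])
E
```

```text
time: 41.6
position: [0.4726, 0.3845, 0.1059]
tool_rot: [0.025, -3.073, 0.019]
ft_force: [-0.7, -0.7, 0.8]
grip_width: 0.633
time: 42.22
position: [0.4759, 0.3869, 0.2386]
tool_rot: [0.027, -3.074, 0.015]
ft_force: [-0.3, 0.6, -0.1]
grip_width: 0.699
42.23 [0.4759 0.3869 0.2386] [ 0.027 -3.074  0.015] [-0.3  0.6 -0.1] 0.699
pred top [309.1 199.3] collar [310.2 186.8]
[[102  76  75  75  76  75 188 211 202 201 191 184 180 174 173 173 139 112
  113 113 115]
 [ 73  73  73  74  74  74 232 242 241 243 201 168 215 241 236 230 165 113
  113 113 113]
 [ 74  74  74  75  75  74 212 177  96  44  45  48  54  97 169 242 196 112
  112 113 113]
 [ 72  73  72  73  73  73 202  63  47  47  46  47  46  47  47 139 172 109
  110 109 109]
 [ 72  72  72  72  72  92 101  47  46  41  76  64  54  46  47  55 117 111
  111 111 112]
 [ 74  73  74  74  74  96  49  45  36  78  26  30  59  77  44  45  67 109
  110 110 110]
 [ 75  76  75  74  74  88  33  38  30  23  27  29  32  32  39  45  71 112
  112 111 112]
 [ 74  74  74  74  74  91  32  38  31  24  27  30  31  33  66  45  48 115
  114 114 114]
 [ 78  76  75  74 
[... 350 characters left out ...]
2 112 115 113 100  41  45  45  44  45  44  45  87 114 114 114
  114 201 238]
 [126 120 111 103  99 104  85  44  44  44  45  45  44  43  64 114 115 115
  114 143 192]
 [189 187 184 146 148 126  99  44  43  44  44  44  43  44  68  87  94  98
  104 109 114]
 [192 191 187 188 191 189 180  80  42  43  43  43  43  43  93 161 159 122
  153 118 155]
 [189 192 188 185 187 187 185 171  59  42  42  42  45  92 192 189 185 188
  200 199 193]
 [188 193 192 187 187 189 183 185 169 152 103  98 138 183 188 189 187 188
  190 191 187]
 [193 192 189 187 188 190 190 191 190 195 194 188 190 188 187 189 189 188
  188 188 184]
 [198 190 187 191 189 186 185 193 188 190 194 186 185 188 186 184 189 190
  190 186 184]]
```

Run:
```python
from h import *
t=ctrl.get_image("top");W=cloud(t)
for n,(x,y) in dict(c1=(.654,.061),c2=(.598,-.029),c3=(.563,.117),c4=(.5085,.028)).items():
    q=W[(np.hypot(W[...,0]-x,W[...,1]-y)<.03)&(W[...,2]>.11)]
    zt=np.median(q[:,2]);q=q[abs(q[:,2]-zt)<.006];print(n,q.shape[0],((q.max(0)+q.min(0))/2).round(4),zt.round(4))
print(st()["qd"].round(3))
ctrl.close_job()
```

```text
c1 144 [0.6535 0.0596 0.1345] 0.1348
c2 150 [ 0.5973 -0.0292  0.1623] 0.1623
c3 151 [0.5625 0.1181 0.1624] 0.1622
c4 151 [0.5078 0.0266 0.1342] 0.1343
42.33 [0.475  0.3853 0.2352] [ 0.027 -3.071  0.021] [ 0.1 -0.4 -0.6] 0.704
[ 0.001  0.021  0.018  0.035  0.005 -0.005 -0.   ]
the job is handed in; nothing more can be done
```

The job is handed in, at about 42 s of the 72 s allowed; it reported no verdict. I parked a short canister on the mat, moved a tall one into its nest, and set the short one in the freed nest. Then I pressed the drive rocker to its stop with the stylus and hung the stylus back in its stand, tip down.

**Last checks:**
- **Rotor:** the final top view puts the tall cap tops at 162 mm and the short ones at 135 mm. All four are fully seated, like opposite like, each within about 2 mm of its nest's middle.
- **Drive rocker:** it met a hard stop at 11.8 N. A brightness check of the bank then showed its white dash where the other three, already on, have theirs. I did not look at the other rockers by eye after the press.
- **Stylus:** it seated at the height it was taken from (TCP 0.1056 m against 0.1057 m). The handle showed upright in the last wrist image, which I checked only by its pixel values, as my 12 pictures were used up.
- **Bystanders:** I did not measure the meter, tape roll or screwdriver again at the end. The arm never worked near them.

One thing did not go cleanly: the gripper's tilt drifted to about 0.08 rad during fast moves. I turned the gripper for the stylus so it could be held close to upright, and corrected its position on each approach.

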